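# Set the strip scraper's blade gap and clear the carving bench

## Robot

A 6-joint arm with a two-finger parallel gripper is mounted at the origin on the work surface. World frame = base frame: x ahead of the robot, y to its left, z up, the work surface at z = 0. Lengths are in m, angles in degrees, forces in N, time in s.
With the tool pointing down it reaches from about 0.325 to 0.925 m from the base axis. Payload 3.1 kg.
Tool frame: the origin (TCP) lies midway between the tips of the shut fingers; the grasp point (between the pads) lies 19 mm behind it; z points along the fingers, y is the direction in which the jaws open and shut (so a half turn about z gives the same grasp; the last joint's range is limited). The gripper opens to 85 mm and grips with 20 to 120 N. Pads are 22 mm wide; open, the fingers measure 114 mm over their backs; the gripper's body (76 mm by 85 mm) begins 54 mm behind the grasp point. The pads swing forward as they close: fully open they stand 13 mm farther back than shut.
Start: joints at [58.774, 12.427, 92.441, -0, 75.132, -6.429], TCP at [0.262, 0.567, 0.231] pointing down, gripper open.
Joint ranges: [-157.48, 157.48], [-44.54, 120.13], [17.64, 146.25], [-64.5, 244.5], [7.68, 150.69], [-147.95, 147.95]. Speed limits (degrees/s): [159.86, 159.86, 180, 180, 180, 180].

## Interface

Orientations are given as a 3x3 rotation matrix whose columns are the frame's x, y, z axes.
In Python, from workcell import ctrl gives the robot as it stands. The module is installed in compiled form; this text tells all that it offers.
- The arm moves only by the shell command python3 -m inch 'ROWS'. ROWS is JSON, one flat list of numbers, 7 for each row, row after row: the shift along the world's x, y, z scaled (see below), then the turn, a rotation vector about the world's x, y, z scaled (see below), then the opening, from 0 (shut) to 1 (fully open). In form: [dx, dy, dz, wx, wy, wz, jaw, dx, dy, dz, wx, wy, wz, jaw, ...]. A call has 1 to 20 rows; each row is the pose to reach, as a shift and turn from the pose commanded when the call began, turning the shorter way round; what a row does not reach only later rows make up. The controller multiplies each number of a shift by 500 mm and each number of a turn by pi rad. A row lasts 1/10 s, in which the tool goes at most 50 mm and 8.59 degrees, less where a joint would pass 70% of its speed; a pose out of reach is approached as far as the arm can. A call with a number of a shift or a turn outside -1 to 1 is refused whole. A call with a gripper value outside its range is refused whole. The fingers move at their own pace and stop on an object; the grip force is fixed at half the most. Time passes only in rows, so rows that repeat a pose let the fingers close. It gives the time, the measured TCP pose, the force and the opening at its end, in the units of the state.
- ctrl.get_obs(): the state, without advancing time (a new reading comes with each control period).
- ctrl.grab_frame(name): name is "side" or "top" or "wrist"; returns the picture (480x640x3 uint8, blue, green, red); there is no depth.
- ctrl.camera_params(name): a dict with "mtx" (3x3 intrinsics, pixels), "position" and "orientation" of the camera in the world; the wrist camera has in their place "tool_from_camera" (4x4, takes a point from camera to tool coordinates, whose origin is the TCP and whose axes are the flange's). Camera axes: x right, y down, z forward; pixel columns grow to the right and rows downward; lengths in m; the calibration is good to about 2 mm. A picture is of the moment at which its call begins: read the wrist's pose just before it. camera_params takes no time and is no camera call.
- ctrl.finish_job(): hands the job in, once; it reports no verdict.
Trained networks look in the newest picture that a camera, given by its name, has taken for a name from the list of things; names that differ only in an ending like _2 or _b are one class to them, and where a whole thing is asked for, a point or a joint stands for the part that bears it (a point fixed in the world has none). Each returns a list of dicts, best first, with "p" (0 to 1); they miss things now and then, are a little off and sometimes report something else, mostly with a low value. They report only what shows in the picture. A call takes as long as a camera call. They do not tell look-alikes from the thing itself.
- ctrl.silhouettes(camera, label): "mask" (480x640 bool, what is visible of it) and "bbox" ([centre column, centre row, width, height] in pixels, round what is visible of it).
The state is a dict: "time_s": time; "joint_positions": joint angles; "joint_vel": joint speeds; "tau": joint torques, N m; "tcp_pos": TCP position; "eef_rot": TCP orientation; "wrist_force": force on the tool from outside, world axes, zero at the start; "ft_torque": the same for the moment, N m; "opening": finger opening in m.
Only numpy, scipy, OpenCV 4.12 (cv2) and the standard library are available. Lean on these libraries where they do the work, as an engineer would, in place of code of your own. Each camera call takes 0.05 s, during which the arm holds its last target.

## Task

Get the strip scraper ready for the next carving job: slide the steel gauge flat into the gap under the scraper blade and turn the knob on top until the blade just drags on the gauge, with the needle between its two marks and never clamped hard, then draw the gauge out without changing the setting and lay it back along its black rubber mat. Stand every gouge lying on the bench upright, blade down, in the wells of the wooden stand. Leave the other things on the bench where they are.

Things in the scene. Friction and masses are not known exactly. Their poses are not given: they have to be found in the camera images.
- gate: Strip scraper, fixed: steel bed 110 mm wide, top at z = 30 mm, from x = -135 to +55 mm. Origin on the bench under the scraper blade; x along the bed, away from the robot's side, z up. A grey bridge stands over x = 0: columns 26 (x) x 18 mm at y = +/-46 mm, 74 mm clear between them; crossbar 26 x 110 mm, top at z = 132 mm.
- gap (a point): Point on the bed top (z = 30 mm) right under the scraper blade, axes as the scraper's. The steel blade (8 mm thick in x, 60 mm wide in y) hangs here under the crossbar; the gap between its edge and the bed is open from -x, the robot's side. The blade floats on a spring (3 N per mm), so a gauge thicker than the gap pushes it up gently.
- screw_grip (a point): Centre of the round black adjusting knob (44 mm diameter, 35 mm high, z = 142 to 177 mm) standing upright on top of the crossbar; point on the knob's axis, half-way up (z = 160 mm). It turns freely about the vertical with light friction and stays where left; it does not rise or sink.
- screw (a joint): Angle of the adjusting knob, rad, 0 to 12.5; grows when turned clockwise seen from above. One turn lowers the blade 8 mm: free gap = 18 mm - 1.2732 mm x angle. It touches an 8 mm gauge lying on the bed at about 7.85.
- needle (a joint): Drag needle on the white tilted dial (72 mm) on the blade carrier, far side of the bridge, rad. 0 when the blade hangs free; turns 0.4 rad for each mm that the gauge pushes the sprung blade up (0.51 rad per rad of knob). Two black ticks stand at 0.12 and 0.80 rad: between them the blade just drags. Beyond 1.4 rad it is clamped hard.
- gauge_handle (a point): Gauge: a flat steel bar 150 x 26 x 8 mm with an upright wooden grip block (40 long x 20 wide, up to 50 mm above the underside) near one end. Loose, 0.2 kg, lying flat. This point is the centre of the grip block, 29 mm above the underside; x points along the bar towards the free tip, z up.
- gauge_tip (a point): Middle of the gauge's free tip end, 4 mm above its underside, 127 mm along x from the grip block's centre.
- gauge_center (a point): Middle of the gauge's steel bar, 4 mm above the underside, 52 mm along x from the grip block's centre.
- mat: Black rubber mat of the gauge, fixed, 180 x 70 x 5 mm; origin at the centre of its underside, x along its length. The gauge lies on it along x at the start.
- stand: Fixed pale wooden block 140 x 140 x 100 mm with four square wells 50 x 50 mm, 94 mm deep (floor at z = 6 mm), centred at x = +/-37, y = +/-37 mm. Origin at the centre of its underside, z up.
- gouge0_center (a point): Carving gouge, if present: 190 mm long, wooden handle 30 x 30 mm square, 115 mm long, steel blade 75 mm long, at most 18 mm wide. Loose, 0.18 kg. This point is on its long axis half-way along; x points to the handle end (handle from x = -20 to +95 mm, blade from -20 to -95 mm). Lying, its axis is 15 mm above the bench and the handle end points roughly away from the robot.
- gouge0_tip (a point): Cutting end of that gouge, on its long axis 95 mm from the middle (x = -95 mm).
- gouge1_center (a point): Carving gouge, if present: 190 mm long, wooden handle 30 x 30 mm square, 115 mm long, steel blade 75 mm long, at most 18 mm wide. Loose, 0.18 kg. This point is on its long axis half-way along; x points to the handle end (handle from x = -20 to +95 mm, blade from -20 to -95 mm). Lying, its axis is 15 mm above the bench and the handle end points roughly away from the robot.
- gouge1_tip (a point): Cutting end of that gouge, on its long axis 95 mm from the middle (x = -95 mm).
- gouge2_center (a point): Carving gouge, if present: 190 mm long, wooden handle 30 x 30 mm square, 115 mm long, steel blade 75 mm long, at most 18 mm wide. Loose, 0.18 kg. This point is on its long axis half-way along; x points to the handle end (handle from x = -20 to +95 mm, blade from -20 to -95 mm). Lying, its axis is 15 mm above the bench and the handle end points roughly away from the robot.
- gouge2_tip (a point): Cutting end of that gouge, on its long axis 95 mm from the middle (x = -95 mm).
- gouge3_center (a point): Carving gouge, if present: 190 mm long, wooden handle 30 x 30 mm square, 115 mm long, steel blade 75 mm long, at most 18 mm wide. Loose, 0.18 kg. This point is on its long axis half-way along; x points to the handle end (handle from x = -20 to +95 mm, blade from -20 to -95 mm). Lying, its axis is 15 mm above the bench and the handle end points roughly away from the robot.
- gouge3_tip (a point): Cutting end of that gouge, on its long axis 95 mm from the middle (x = -95 mm).
- mallet: Bystander: carver's mallet, 84 mm diameter head, 200 mm tall, standing head down. Origin at the centre of its underside.
- glue: Bystander: bottle, 60 mm diameter, 160 mm tall. Origin at the centre of its underside.
- stone: Bystander: sharpening stone 70 x 190 x 30 mm. Origin at the centre of its underside.
- sanding_block: Bystander: cork block 65 x 110 x 30 mm. Origin at the centre of its underside.
- brush_jar: Bystander: white jar, 80 mm diameter, 100 mm tall. Origin at the centre of its underside.
Not all that is in view belongs to the job. Leave any purple or turquoise look-alike of the part that bears gauge_handle alone.

How it is judged (in metres and radians):
On the way, in this order (a step that is already met when the one before it is completed fails the run):
1. the gauge lies in the gap, its tip past the blade, and the screw is set so that the blade just drags (needle between the marks) (value of joint needle between 0.12 and 0.8 rad and x of gauge_tip in the frame of gate above 0.006 m and z of gauge_tip in the frame of gate below 0.042 m), for 0.5 s.
2. the gauge is drawn out of the gap (x of gauge_tip in the frame of gate below -0.01 m), for 0.2 s.
At the end, for the whole second after the job is handed in: Knob still where the blade drags on the gauge (7.97 to 9.57 rad); gauge flat along its mat, within 35 mm of its centre and 0.4 rad of its direction; every gouge present stands blade down in a well, tip within 30 mm of the bench's level, leaning less than 0.45 rad (value of joint screw between 7.97 and 9.57 rad and horizontal distance between gauge_center and mat below 0.035 m and height (world z) of gauge_center below 0.016 m and angle between gauge_center's own z axis and vertical below 0.15 rad and angle between the x axis of gauge_center and the x axis of mat, either way round below 0.4 rad and angle between each of gouge0_center, gouge1_center, gouge2_center, gouge3_center's own x axis and vertical below 0.45 rad and z of each of gouge0_tip, gouge1_tip, gouge2_tip, gouge3_tip in the frame of stand below 0.03 m and x of gouge0_tip in the frame of stand between -0.066 and 0.066 m and y of gouge0_tip in the frame of stand between -0.066 and 0.066 m and x of gouge1_tip in the frame of stand between -0.066 and 0.066 m and y of gouge1_tip in the frame of stand between -0.066 and 0.066 m and x of gouge2_tip in the frame of stand between -0.066 and 0.066 m and y of gouge2_tip in the frame of stand between -0.066 and 0.066 m and x of gouge3_tip in the frame of stand between -0.066 and 0.066 m and y of gouge3_tip in the frame of stand between -0.066 and 0.066 m); the robot touches nothing.
It fails at once if the gauge is clamped hard (needle beyond 1.4 rad) (value of joint needle above 1.4 rad).
It fails at once if a bystander is knocked away (more than 50 mm) (distance of any of mallet, glue, stone, sanding_block, brush_jar from where it was at the start of the episode above 0.05 m).
Of gouge0, gouge1, gouge2, gouge3 only 2 to 4 are there at a start; the rules pass over those that are not, and their reading is None.
At some moment in a run one of gouge0, gouge1, gouge2, gouge3 may be knocked a few centimetres aside while the robot is not near it.
Once in a run the grip may slacken for a moment while it holds something.
It also fails if it takes over 210 s, if anything falls off the work surface, if the arm or the gripper's body presses on something with over 40 N, if the wrist force passes 120 N, or if a joint passes its speed limit or range.

## Working session

There is one attempt and no reset: what is moved stays moved. The work goes in short steps, Python scripts to look and compute and a shell command to move; the robot and the scene stay as the last step left them, time stands still between calls to the robot, and variables do not carry over. Pictures are saved under pics/ and viewed, and the job is handed in when it is done.

```bash
mkdir -p pics; ls
python3 - <<'E'
from workcell import ctrl
import cv2
o=ctrl.get_obs(); print(o)
for n in("side","top","wrist"):
    cv2.imwrite(f"pics/{n}0.png",ctrl.grab_frame(n)); print(n,ctrl.camera_params(n))
E
```

```text
pics
{'time_s': 0.0, 'joint_positions': array([ 5.87720821e+01,  1.24770959e+01,  9.25297048e+01,  1.69219429e-04,
        7.51315556e+01, -6.42782976e+00]), 'joint_vel': array([ 0.09983091,  0.05610126, -0.04440243, -0.03767429, -0.18225239,
        0.05145183]), 'tau': array([ 1.01699214e-03, -3.96838653e+01, -3.03857875e+01, -3.67125142e-05,
        9.68385371e-03,  2.91031178e-06]), 'tcp_pos': array([0.26170112, 0.56666627, 0.22995343]), 'eef_rot': array([[-9.07776343e-01,  4.19452664e-01, -1.25436371e-03],
       [ 4.19454451e-01,  9.07774039e-01, -2.06341890e-03],
       [ 2.73172256e-04, -2.39927131e-03, -9.99997084e-01]]), 'wrist_force': array([-0.02174821,  0.38110436, -0.27798122]), 'ft_torque': array([ 0.01248846,  0.0106916 , -0.0190616 ]), 'opening': 0.08579227058310218}
side {'mtx': array([[576.14577414,   0.        , 322.59887349],
       [  0.        , 576.14577414, 243.06720647],
       [  0.        ,   0.        ,   1.        ]]), 'position': array([1.27901394, 1.1593921 , 1.06991616]), 'orientation': array([[-0.83585091,  0.29111262, -0.46541026],
       [ 0.548596
[... 299 characters left out ...]
48819]), 'orientation': array([[ 0.01063413, -0.99322528,  0.11571713],
       [-0.99992693, -0.00989724,  0.00694073],
       [-0.00574843, -0.11578248, -0.99325796]])}
wrist {'mtx': array([[402.44368983,   0.        , 316.09967176],
       [  0.        , 402.44368983, 237.71083104],
       [  0.        ,   0.        ,   1.        ]]), 'tool_from_camera': array([[ 4.40971056e-04, -9.61979549e-01, -2.73121134e-01,
         6.97613481e-02],
       [ 9.99999680e-01,  6.06526305e-04, -5.21728159e-04,
         1.19516355e-03],
       [ 6.67546971e-04, -2.73120816e-01,  9.61979508e-01,
        -1.42648493e-01],
       [ 0.00000000e+00,  0.00000000e+00,  0.00000000e+00,
         1.00000000e+00]])}
```

View pics/top0.png

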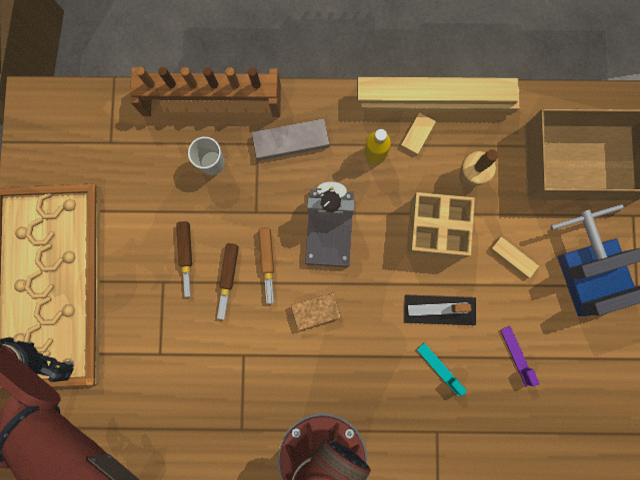

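View pics/side0.png

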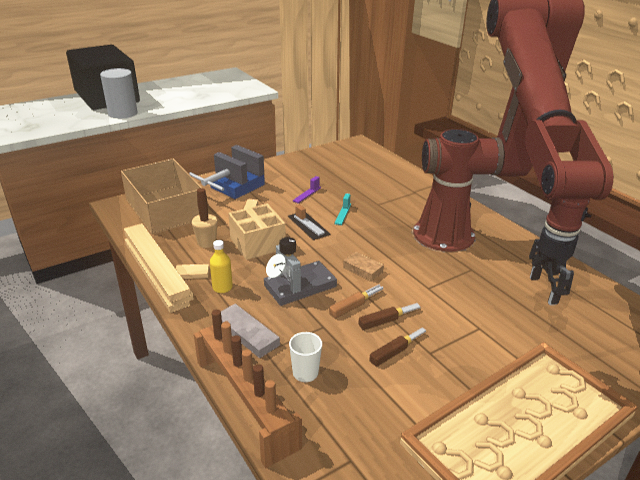

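View pics/wrist0.png

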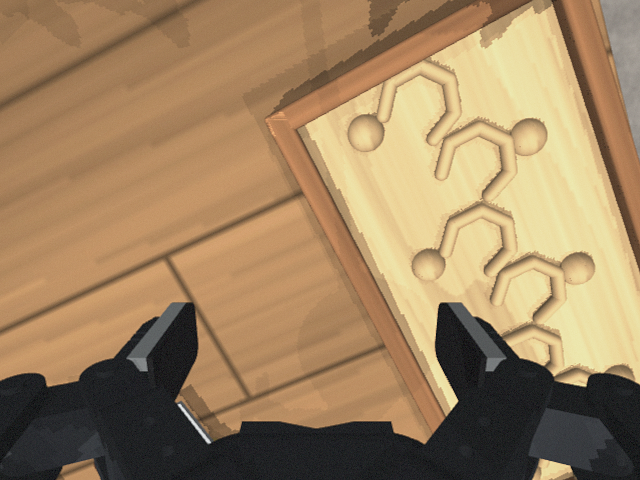

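The top picture shows the gauge on its black mat at (440,310), with grip block at (462,308) and free tip at (408,310). Its look-alikes are teal at (442,370) and purple at (520,355). Three gouges lie at (185,260), (227,280) and (266,265). The stand is at (443,225), and the gate is at (330,225) with its knob at (330,201). The racked tools at (205,80) are decoys.

```bash
cat > h.py <<'E'
from workcell import ctrl
import numpy as np, cv2
def cam(name):
    c=ctrl.camera_params(name)
    if 'position' in c: return c['mtx'],np.array(c['orientation']),np.array(c['position'])
    o=ctrl.get_obs(); T=c['tool_from_camera']; R=np.array(o['eef_rot'])
    return c['mtx'],R@T[:3,:3],np.array(o['tcp_pos'])+R@T[:3,3]
def p2w(C,uv,z):
    K,R,p=C; uv=np.atleast_2d(uv).astype(float)
    d=np.c_[uv,np.ones(len(uv))]@np.linalg.inv(K).T@R.T
    return p+d*((z-p[2])/d[:,2])[:,None]
def w2p(C,X):
    K,R,p=C; q=(np.atleast_2d(X)-p)@R@K.T
    return q[:,:2]/q[:,2:]
def cont(mask):
    c,_=cv2.findContours(mask.astype(np.uint8),cv2.RETR_EXTERNAL,cv2.CHAIN_APPROX_NONE)
    return max(c,key=cv2.contourArea)[:,0,:]
def rect(C,mask,z):
    w=p2w(C,cont(mask),z)[:,:2]
    return cv2.minAreaRect((w*1000).astype(np.float32))
E
python3 - <<'E'
from h import *
im=ctrl.grab_frame("top"); C=cam("top")
Z=dict(gauge_handle=.012,mat=.005,stand=.1,gate=.03,gouge0_center=.015,stone=.03,sanding_block=.03,glue=.08,mallet=.1,brush_jar=.1,screw=.177,screw_grip=.177,needle=.1)
for n,z in Z.items():
    for d in ctrl.silhouettes("top",n):
        if d['p']<.2: continue
        print(n,round(d['p'],2),np.round(d['bbox']),[np.round(np.array(a),1).tolist() for a in rect(C,d['mask'],z)])
big=cv2.resize(im[170:400,150:550],None,fx=2,fy=2,interpolation=cv2.INTER_CUBIC); cv2.imwrite("pics/crop1.png",big)
E
```

```text
gauge_handle 0.67 [438. 308.  62.  10.] [[370.3, -286.1], [25.8, 151.0], 3.0]
gauge_handle 0.67 [520. 354.  38.  61.] [[253.2, -480.7], [157.1, 37.9], 25.8]
gauge_handle 0.28 [439. 226.  65.  66.] [[581.3, -292.5], [166.1, 161.9], 85.3]
mat 0.91 [438. 312.  73.  25.] [[367.8, -288.5], [178.5, 74.5], 88.9]
stand 0.65 [184. 258.  15.  76.] [[482.7, 333.3], [178.5, 32.3], 5.9]
stand 0.57 [441. 227.  69.  66.] [[567.7, -273.8], [154.0, 155.3], 84.8]
stand 0.38 [378. 148.  29.  34.] [[759.4, -124.0], [58.3, 87.8], 76.5]
stand 0.32 [226. 281.  18.  74.] [[429.8, 232.8], [30.9, 179.0], 83.1]
gate 0.63 [329. 223.  44.  88.] [[578.8, -9.6], [114.0, 213.3], 89.9]
gouge0_center 0.23 [184. 260.  19.  78.] [[490.2, 356.2], [193.8, 38.5], 4.4]
gouge0_center 0.21 [437. 309.  63.  12.] [[369.9, -285.5], [28.2, 155.6], 2.4]
stone 0.86 [292. 140.  76.  40.] [[796.2, 93.1], [81.7, 191.2], 12.3]
stone 0.67 [330. 201.  19.  24.] [[635.2, -12.2], [53.9, 48.0], 0.6]
sanding_block 0.74 [316. 311.  49.  38.] [[362.1, 22.6], [66.9, 109.8], 17.2]
sanding_block 0.29 [377. 147.  27.  33.] [[780.2, -131.6], [63.2, 92.3], 76.5]
glue 0.48 [440. 225.  66.  68.] [[570.5, -277.1], [156.3, 153.3], 85.0]
glue 0.37 [209. 156.  37.  39.] [[737.1, 297.1], [102.3, 79.1], 27.8]
mallet 0.88 [478. 167.  39.  37.] [[707.3, -366.7], [88.9, 91.1], 0.5]
brush_jar 0.59 [208. 156.  40.  40.] [[734.2, 289.3], [100.6, 79.1], 45.7]
screw 0.83 [329. 200.  21.  22.] [[608.0, -12.1], [46.0, 43.1], 0.6]
screw 0.5 [184. 259.  16.  72.] [[476.0, 313.7], [167.9, 30.5], 5.7]
screw_grip 0.85 [332. 200.  27.  19.] [[606.8, -11.0], [48.3, 45.3], 0.5]
```

View pics/crop1.png

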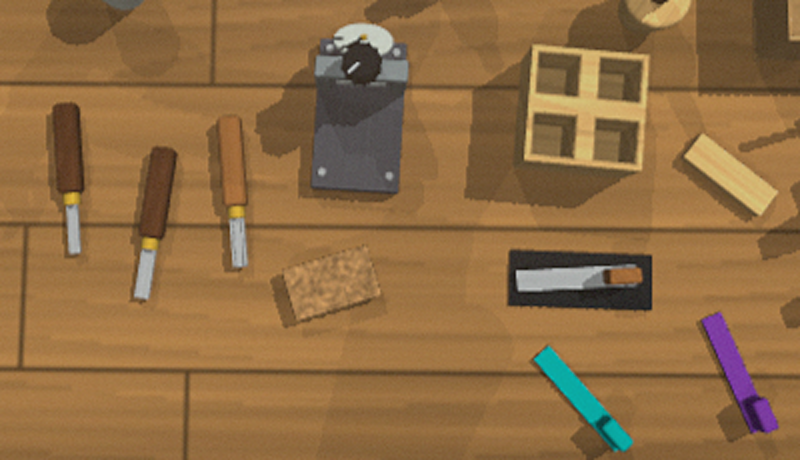

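The crop confirms the choice: the steel gauge with a wooden grip lies on the black mat, and the teal and purple bars are look-alikes. All three gouges are plain to see, and the stand's four wells are empty.

Run:
```python
from h import *
C=cam("top")
f=lambda u,v,z:np.round(1000*p2w(C,[u/2+150,v/2+170],z)[0][:2],1)
print("bed near L,R",f(313,187,.03),f(397,192,.03), "far(screws?)")
for z,n,pts in [(.1,'stand',[(531,44),(649,54),(642,170),(524,161)]),(.055,'grip',[(603,270),(642,266),(642,283),(605,285)]),(.009,'gauge tip',[(516,270),(517,292)]),(.005,'mat',[(510,251),(651,256),(651,310),(509,305)]),
 (.132,'crossbar',[(316,58),(406,62),(314,80),(406,84)]),(.022,'gA',[(65,104),(73,254)]),(.022,'gB',[(165,148),(140,299)]),(.022,'gC',[(230,117),(238,267)])]:
    P=[f(u,v,z) for u,v in pts]; print(n,*P, 'mean',np.mean(P,0).round(1))
im=ctrl.grab_frame("side"); cv2.imwrite("pics/s1.png",cv2.resize(im[215:315,240:345],None,fx=6,fy=6,interpolation=cv2.INTER_CUBIC))
```

```text
bed near L,R [477.4  46.1] [472.3 -58.7] far(screws?)
stand [ 646.8 -216.3] [ 635.9 -357.7] [ 495.9 -346.7] [ 505.3 -206.9] mean [ 571.  -281.9]
grip [ 378.  -308.3] [ 383.3 -355.7] [ 362.8 -355.3] [ 359.9 -310.5] mean [ 371.  -332.4]
gauge tip [ 377.4 -209.2] [ 350.  -210.3] mean [ 363.7 -209.8]
mat [ 401.1 -202.3] [ 396.7 -379.6] [ 329.4 -378.3] [ 333.7 -200.7] mean [ 365.2 -290.2]
crossbar [620.9  40.7] [617.2 -64.9] [594.7  42.6] [591. -65.] mean [606.  -11.6]
gA [580.3 362.2] [391.2 344.7] mean [485.8 353.4]
gB [525.5 233.7] [336.5 259.2] mean [431.  246.4]
gC [565.8 152.7] [377.3 138.4] mean [471.6 145.6]
```

View pics/s1.png

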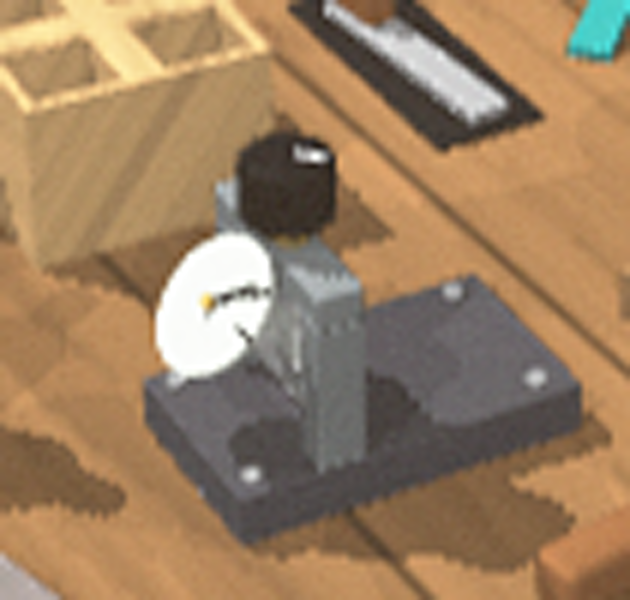

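The candidates for the gauge were the steel one on the mat (438,308), teal (442,370) and purple (520,355). I choose the steel one on the mat. Next I move above it, turning the jaws by -62°.

```bash
python3 -m inch '[0.32,-0.9,0.04,0,0,-0.344,1, 0.32,-0.9,0.04,0,0,-0.344,1, 0.32,-0.9,0.04,0,0,-0.344,1, 0.32,-0.9,0.04,0,0,-0.344,1, 0.32,-0.9,0.04,0,0,-0.344,1, 0.32,-0.9,0.04,0,0,-0.344,1, 0.32,-0.9,0.04,0,0,-0.344,1, 0.32,-0.9,0.04,0,0,-0.344,1, 0.32,-0.9,0.04,0,0,-0.344,1, 0.32,-0.9,0.04,0,0,-0.344,1]'
python3 -m inch '[-0.1,-0.9,-0.04,0,0,0,1, -0.1,-0.9,-0.04,0,0,0,1, -0.1,-0.9,-0.04,0,0,0,1, -0.1,-0.9,-0.04,0,0,0,1, -0.1,-0.9,-0.04,0,0,0,1, -0.1,-0.9,-0.04,0,0,0,1, -0.1,-0.9,-0.04,0,0,0,1, -0.1,-0.9,-0.04,0,0,0,1, -0.1,-0.9,-0.04,0,0,0,1, -0.1,-0.9,-0.04,0,0,0,1]'
python3 - <<'E'
from h import *
im=ctrl.grab_frame("wrist"); C=cam("wrist"); o=ctrl.get_obs(); print(o['tcp_pos'],o['eef_rot'])
cv2.imwrite("pics/w2.png",im)
E
```

```text
time_s: 1.9
tcp_pos: [0.423, 0.1143, 0.252]
eef_rot: [[-0.054, 0.999, 0.002], [0.999, 0.054, -0.001], [-0.001, 0.002, -1.0]]
wrist_force: [0.6, 0.8, 0.1]
opening: 0.0855
time_s: 2.9
tcp_pos: [0.371, -0.3379, 0.2315]
eef_rot: [[-0.052, 0.999, -0.0], [0.999, 0.052, -0.003], [-0.003, -0.0, -1.0]]
wrist_force: [0.3, 0.8, -0.2]
opening: 0.0856
[ 0.37131976 -0.33554334  0.231216  ] [[-5.26341184e-02  9.98613835e-01 -2.42702916e-04]
 [ 9.98613787e-01  5.26340174e-02 -4.05056093e-04]
 [-3.91720189e-04 -2.63686249e-04 -9.99999889e-01]]
```

View pics/w2.png

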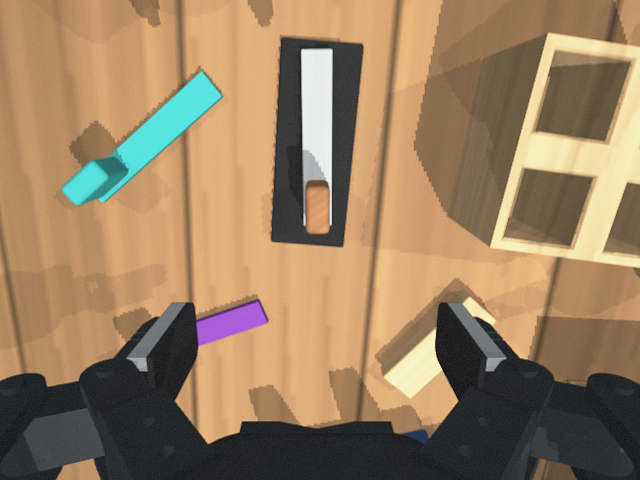

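The wrist view shows the block's top at about (317,207), the bar running straight up to (317,49), and the mat corners at (281,38), (362,43), (343,246) and (272,240).

Run:
```python
from h import *
C=cam("wrist"); f=lambda u,v,z:np.round(1000*p2w(C,[u,v],z)[0][:2],1)
print('block',f(307,182,.055),f(328,181,.055),f(329,233,.055),f(307,233,.055))
print('tip',f(302,49,.013),f(331,49,.013)); print('mat',f(281,38,.005),f(362,43,.005),f(343,246,.005),f(272,240,.005))
print('barside',f(304,200,.013),f(302,60,.013),f(331,60,.013))
print('stand',f(550,34,.1),f(492,245,.1))
```

```text
block [ 362.7 -310.3] [ 379.3 -308.7] [ 382.7 -351.2] [ 364.7 -352.2]
tip [ 352.8 -207.2] [ 376.6 -206. ]
mat [ 334.6 -198.5] [ 402.4 -198.7] [ 399.2 -376.9] [ 331.1 -374.6]
barside [ 360.1 -332.8] [ 353.2 -215.6] [ 377.1 -214.3]
stand [ 509.1 -204.6] [ 496.9 -341.7]
```

```bash
python3 -m inch '[0,0.009,-0.2,0,0,0.002,1, 0,0.009,-0.3,0,0,0.002,1, 0,0.009,-0.36,0,0,0.002,1, 0,0.009,-0.4,0,0,0.002,1, 0,0.009,-0.426,0,0,0.002,1, 0,0.009,-0.426,0,0,0.002,1,0,0.009,-0.426,0,0,0.002,1]'
python3 -m inch '[0,0,0,0,0,0,0, 0,0,0,0,0,0,0, 0,0,0,0,0,0,0, 0,0,0,0,0,0,0, 0,0,0,0,0,0,0, 0,0,0,0,0,0,0, 0,0,0,0,0,0,0]'
```

```text
time_s: 3.65
tcp_pos: [0.3737, -0.3291, 0.0204]
eef_rot: [[-0.064, 0.998, 0.002], [0.998, 0.064, -0.003], [-0.003, 0.002, -1.0]]
wrist_force: [1.4, -0.8, 0.7]
opening: 0.0856
time_s: 4.35
tcp_pos: [0.3726, -0.3288, 0.0191]
eef_rot: [[-0.063, 0.998, 0.001], [0.998, 0.063, -0.001], [-0.001, 0.001, -1.0]]
wrist_force: [-1.5, 0.7, 5.8]
opening: 0.0191
```

```bash
python3 -m inch '[0,0,0.08,0,0,0,0, 0,0,0.16,0,0,0,0, 0,0,0.26,0,0,0,0, 0,0,0.3,0,0,-0.04,0, 0.02,0.07,0.3,0,0,-0.08,0, 0.04,0.14,0.3,0,0,-0.12,0, 0.06,0.21,0.3,0,0,-0.16,0, 0.08,0.28,0.3,0,0,-0.2,0, 0.1,0.35,0.3,0,0,-0.24,0, 0.12,0.42,0.3,0,0,-0.28,0, 0.14,0.49,0.3,0,0,-0.32,0, 0.15,0.56,0.3,0,0,-0.36,0, 0.161,0.62,0.3,0,0,-0.4,0, 0.161,0.648,0.3,0,0,-0.44,0, 0.161,0.648,0.3,0,0,-0.48,0, 0.161,0.648,0.3,0,0,-0.51,0, 0.161,0.648,0.3,0,0,-0.533,0, 0.161,0.648,0.3,0,0,-0.533,0]'
python3 - <<'E'
from h import *
im=ctrl.grab_frame("wrist"); o=ctrl.get_obs(); print(o['tcp_pos'],o['eef_rot'],o['opening'])
cv2.imwrite("pics/w3.png",im)
cv2.imwrite("pics/t3.png",cv2.resize(ctrl.grab_frame("top")[150:350,230:450],None,fx=3,fy=3,interpolation=cv2.INTER_CUBIC))
E
```

```text
time_s: 6.15
tcp_pos: [0.4514, -0.0038, 0.167]
eef_rot: [[0.999, -0.04, -0.003], [-0.04, -0.999, 0.001], [-0.003, -0.0, -1.0]]
wrist_force: [-0.1, -0.3, -1.8]
opening: 0.0192
[ 0.45159441 -0.00387468  0.1671964 ] [[ 9.99252976e-01 -3.85720331e-02 -2.38514384e-03]
 [-3.85710351e-02 -9.99255753e-01  4.63015010e-04]
 [-2.40122813e-03 -3.70671660e-04 -9.99997048e-01]] 0.019419276608566603
```

View pics/w3.png

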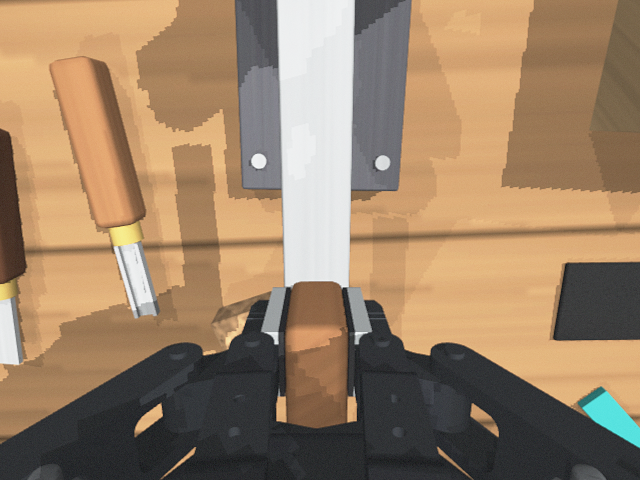

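View pics/t3.png

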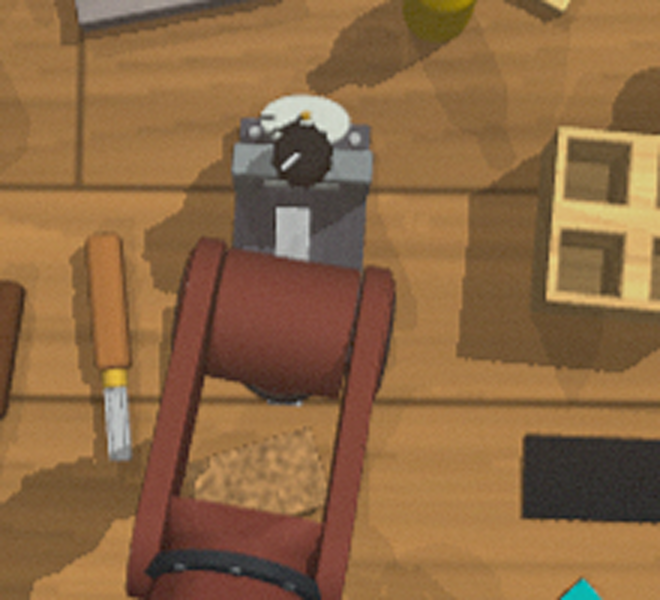

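The wrist view shows the gauge held straight, with the bed's near corners at (243,188) and (398,190). Next I refine the gate pose.

Run:
```python
from h import *
C=cam("wrist"); f=lambda u,v,z:np.round(1000*p2w(C,[u,v],z)[0][:2],1)
print('bed',f(243,188,.03),f(398,190,.03),'edges',f(237,2,.03),f(411,2,.03),'screws',f(258,161,.03),f(383,163,.03))
z=.167+ (.013-.019)-0  # bar top
z=.161
print('bar',f(284,270,z),f(350,270,z),f(278,2,z),f(355,2,z))
C=cam("top");g=lambda u,v,z:np.round(1000*p2w(C,[u/3+230,v/3+150],z)[0][:2],1)
print('tip',g(276,208,z),g(310,208,z),'knob',g(302,153,.177),'bridge',g(234,178,.132),g(372,183,.132),g(240,145,.132))
```

```text
bed [479.2  47.2] [473.7 -61. ] edges [594.8  40.7] [590.7 -67. ] screws [497.4  35.3] [492.8 -50.4]
bar [466.1   9.3] [465.1 -16.7] [560.1   5.6] [559.1 -19.8]
tip [568.3   6.9] [568.6 -19. ] knob [608.  -12.5] bridge [596.3  40.3] [593.4 -67.4] [622.6  36. ]
```

```bash
python3 -m inch '[0,-0.005,-0.08,0,0,-0.004,0, 0,-0.005,-0.15,0,0,-0.004,0, 0,-0.005,-0.2,0,0,-0.004,0, 0,-0.005,-0.225,0,0,-0.004,0, 0,-0.005,-0.24,0,0,-0.004,0, 0,-0.005,-0.24,0,0,-0.004,0, 0,-0.005,-0.24,0,0,-0.004,0]'
python3 - <<'E'
from h import *
im=ctrl.grab_frame("wrist"); o=ctrl.get_obs(); print(o['tcp_pos'],o['wrist_force'])
cv2.imwrite("pics/w4.png",im)
cv2.imwrite("pics/s4.png",cv2.resize(ctrl.grab_frame("side")[215:315,240:345],None,fx=6,fy=6,interpolation=cv2.INTER_CUBIC))
E
```

```text
time_s: 6.95
tcp_pos: [0.4539, -0.0068, 0.0494]
eef_rot: [[0.999, -0.052, 0.002], [-0.052, -0.999, -0.0], [0.002, 0.0, -1.0]]
wrist_force: [0.6, -0.6, -2.0]
opening: 0.0193
[ 0.45416231 -0.00688231  0.04971806] [-0.61569532 -0.73149623 -1.43896487]
```

View pics/w4.png

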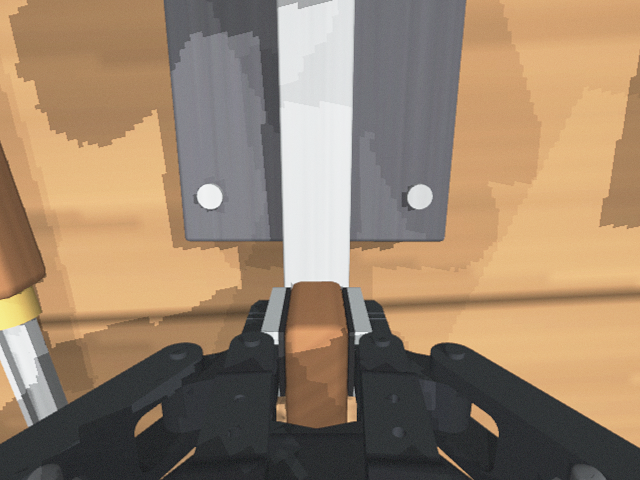

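View pics/s4.png

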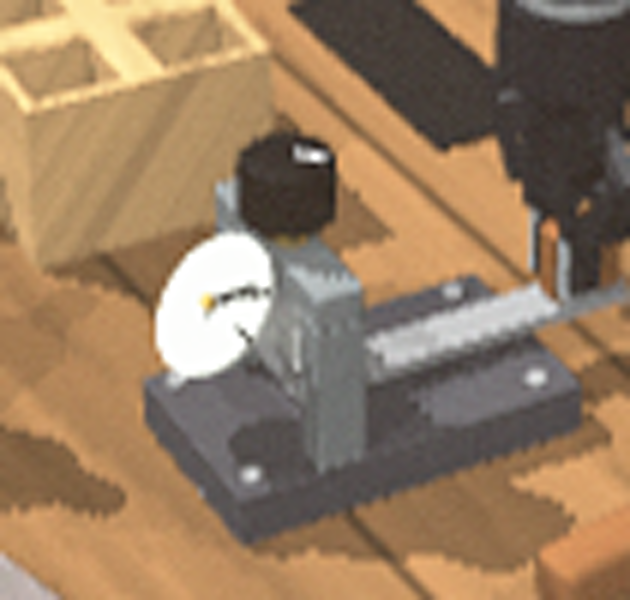

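The gauge is centred on the bed: bar centre about 316 px, bed centre about 315 px. I lower it to just above the bed and slide it in.

```bash
python3 -m inch '[0,0,-0.004,0,0,0,0, 0,0,-0.007,0,0,0,0, 0,0,-0.007,0,0,0,0, 0,0,-0.007,0,0,0,0]'
python3 -m inch '[0.02,-0.001,0,0,0,0,0, 0.04,-0.002,0,0,0,0,0, 0.06,-0.003,0,0,0,0,0, 0.08,-0.004,0,0,0,0,0, 0.1,-0.005,0,0,0,0,0, 0.12,-0.006,0,0,0,0,0, 0.132,-0.007,0,0,0,0,0, 0.132,-0.007,0,0,0,0,0, 0.132,-0.007,0,0,0,0,0]'
python3 - <<'E'
from h import *
im=ctrl.grab_frame("wrist"); o=ctrl.get_obs(); print(o['tcp_pos'],o['wrist_force'])
cv2.imwrite("pics/w5.png",im)
cv2.imwrite("pics/s5.png",cv2.resize(ctrl.grab_frame("side")[215:315,240:345],None,fx=6,fy=6,interpolation=cv2.INTER_CUBIC))
E
```

```text
time_s: 7.45
tcp_pos: [0.4526, -0.0066, 0.0448]
eef_rot: [[0.999, -0.053, -0.0], [-0.053, -0.999, 0.0], [-0.0, -0.0, -1.0]]
wrist_force: [0.1, 0.7, -1.7]
opening: 0.0195
time_s: 8.35
tcp_pos: [0.5183, -0.0101, 0.0446]
eef_rot: [[0.999, -0.053, -0.001], [-0.053, -0.999, 0.0], [-0.001, -0.0, -1.0]]
wrist_force: [0.3, 0.7, -2.2]
opening: 0.0193
[ 0.51798003 -0.01001322  0.04450358] [-0.68056364  0.38863504 -1.38113894]
```

View pics/s5.png

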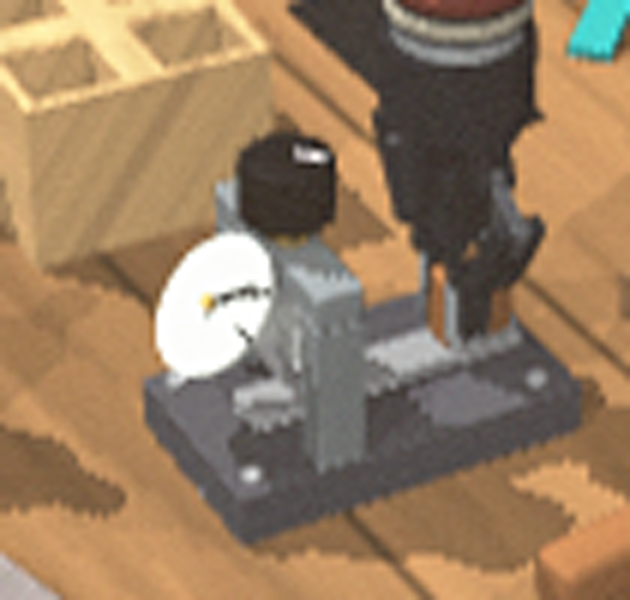

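View pics/w5.png

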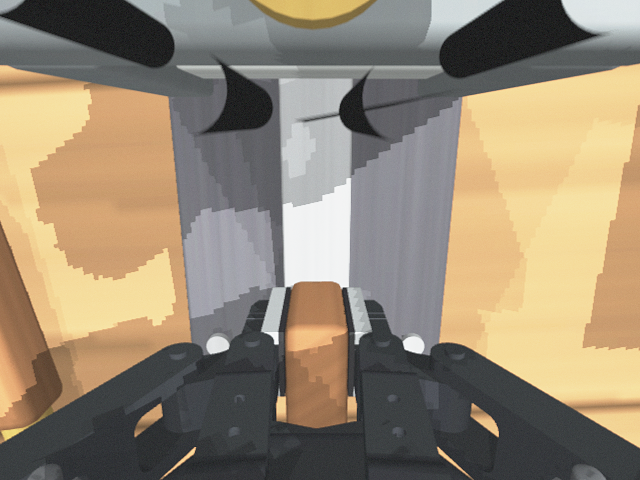

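The gauge tip shows beyond the bridge at (270,400) in the side crop, lying on the bed. I let go, rise, and unwind the wrist for the knob strokes.

```bash
python3 -m inch '[0,0,0,0,0,0,1, 0,0,0,0,0,0,1, 0,0,0,0,0,0,1, 0,0,0,0,0,0,1, 0,0,0,0,0,0,1, 0,0,0.05,0,0,0,1, 0,0,0.15,0,0,0,1, 0,0,0.25,0,0,0,1, 0,0,0.35,0,0,0,1, 0,0,0.4,0,0,0,1, 0,0,0.4,0,0,0,1]'
python3 - <<'E'
from h import *
im=ctrl.grab_frame("wrist"); C=cam("wrist");o=ctrl.get_obs(); print(o['tcp_pos'],o['joint_positions'])
cv2.imwrite("pics/w6.png",im)
E
```

```text
time_s: 9.55
tcp_pos: [0.5222, -0.0106, 0.2511]
eef_rot: [[0.999, -0.053, 0.012], [-0.053, -0.999, -0.002], [0.012, 0.001, -1.0]]
wrist_force: [0.1, -0.5, -0.6]
opening: 0.0855
[ 0.52027951 -0.01035375  0.24768926] [-8.87057863e+00 -1.47143615e+00  1.05696990e+02 -2.37897575e-04
  7.54331430e+01  8.41456488e+01]
```

View pics/w6.png

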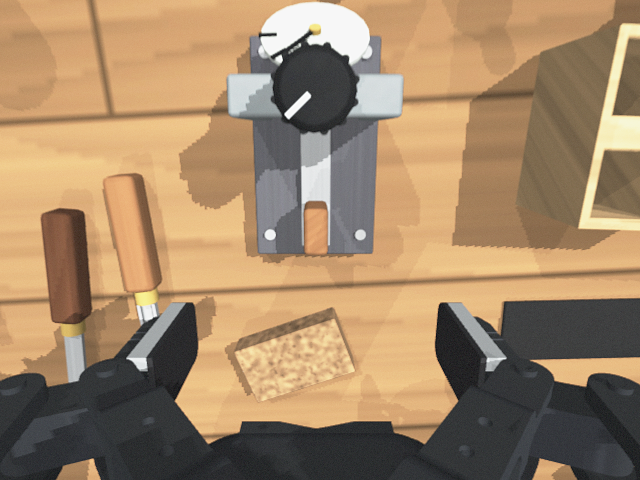

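```bash
python3 - <<'E'
from h import *
C=cam("wrist"); f=lambda u,v,z:np.round(1000*p2w(C,[u,v],z)[0][:2],1)
print('knob c',f(315,87,.177),'L',f(273,87,.177),'R',f(358,87,.177),'mark',f(288,117,.177),f(309,95,.177))
print('crossbar',f(228,78,.132),f(403,78,.132),f(228,116,.132),f(402,116,.132))
print('gauge block',f(305,205,.08),f(327,205,.08),f(305,255,.08),f(327,255,.08))
E
python3 -m inch '[0,0,0.06,0,0,0.047,1, 0,0,0.06,0,0,0.094,1, 0,0,0.06,0,0,0.141,1, 0,0,0.06,0,0,0.188,1, 0,0,0.06,0,0,0.235,1, 0,0,0.06,0,0,0.282,1, 0,0,0.06,0,0,0.329,1, 0,0,0.06,0,0,0.376,1, 0,0,0.06,0,0,0.423,1, 0,0,0.06,0,0,0.47,1, 0,0,0.06,0,0,0.517,1, 0,0,0.06,0,0,0.564,1, 0,0,0.06,0,0,0.611,1, 0,0,0.06,0,0,0.611,1]'
```

```text
knob c [607.4 -13.3] L [608.5   7.7] R [606.3 -34.7] mark [593.8   1.2] [603.8 -10.1]
crossbar [619.1  38.5] [613.6 -66.5] [597.3  41. ] [591.7 -66. ]
gauge block [529.3  -1.1] [528.4 -18.3] [488.2   1.3] [487.3 -16.5]
time_s: 11.0
tcp_pos: [0.5172, -0.0099, 0.2719]
eef_rot: [[-0.291, 0.957, -0.005], [0.957, 0.291, 0.001], [0.002, -0.005, -1.0]]
wrist_force: [-1.2, -0.3, -0.1]
opening: 0.085
```

```bash
python3 -m inch '[0.02,0,0,0,0,0.047,1, 0.04,0,0,0,0,0.094,1, 0.06,-0.001,0,0,0,0.141,1, 0.08,-0.002,0,0,0,0.188,1, 0.1,-0.003,0,0,0,0.235,1, 0.12,-0.004,0,0,0,0.282,1, 0.14,-0.005,0,0,0,0.329,1, 0.16,-0.005,0,0,0,0.376,1, 0.18,-0.005,0,0,0,0.423,1, 0.18,-0.006,0,0,0,0.47,1, 0.181,-0.006,0,0,0,0.517,1, 0.181,-0.006,0,0,0,0.564,1, 0.181,-0.006,0,0,0,0.611,1, 0.181,-0.006,0,0,0,0.611,1, 0.181,-0.006,0,0,0,0.611,1]'
python3 - <<'E'
from h import *
o=ctrl.get_obs(); print(o['tcp_pos'],o['joint_positions'])
E
```

```text
time_s: 12.5
tcp_pos: [0.6085, -0.013, 0.2734]
eef_rot: [[-0.802, -0.597, -0.002], [-0.597, 0.802, 0.0], [0.002, 0.002, -1.0]]
wrist_force: [0.3, -0.3, -0.2]
opening: 0.0851
[ 0.6085159  -0.0130461   0.27338189] [-7.83117764e+00  8.76764185e+00  9.21277745e+01 -2.16449478e-03
  7.92365219e+01 -1.34495449e+02]
```

```bash
python3 -m inch '[-0.001,0,-0.09,0,0,0,1, -0.001,0,-0.17,0,0,0,1, -0.001,0,-0.22,0,0,0,1, -0.001,0,-0.246,0,0,0,1, -0.001,0,-0.246,0,0,0,1, -0.001,0,-0.246,0,0,0,0, -0.001,0,-0.246,0,0,0,0, -0.001,0,-0.246,0,0,0,0, -0.001,0,-0.246,0,0,0,0, -0.001,0,-0.246,0,0,0,0]'
python3 - <<'E'
from h import *
cv2.imwrite("pics/s7.png",cv2.resize(ctrl.grab_frame("side")[195:315,240:345],None,fx=5,fy=5,interpolation=cv2.INTER_CUBIC))
E
```

```text
time_s: 13.5
tcp_pos: [0.6108, -0.014, 0.1547]
eef_rot: [[-0.799, -0.601, 0.005], [-0.601, 0.799, -0.002], [-0.003, -0.005, -1.0]]
wrist_force: [-0.2, -2.4, 5.8]
opening: 0.0425
```

View pics/s7.png

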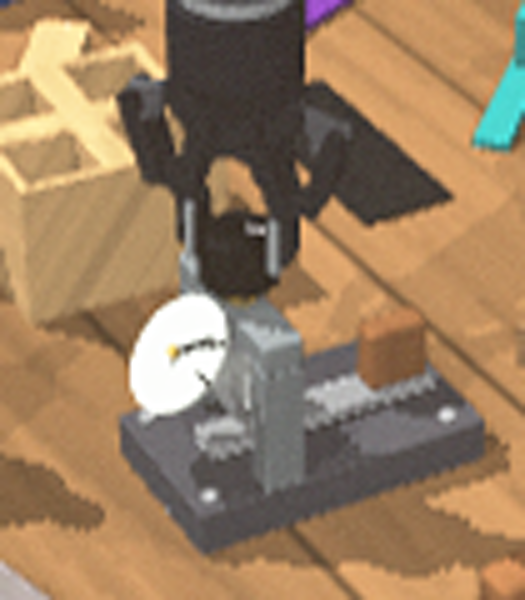

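The fingers hold the knob and the dial can be seen at (180,350) in the crop. First clockwise stroke: 100°, then I check the needle.

```bash
python3 -m inch '[0,0,0,0,0,-0.046,0, 0,0,0,0,0,-0.092,0, 0,0,0,0,0,-0.138,0, 0,0,0,0,0,-0.184,0, 0,0,0,0,0,-0.23,0, 0,0,0,0,0,-0.276,0, 0,0,0,0,0,-0.322,0, 0,0,0,0,0,-0.368,0, 0,0,0,0,0,-0.414,0, 0,0,0,0,0,-0.46,0, 0,0,0,0,0,-0.506,0, 0,0,0,0,0,-0.552,0, 0,0,0,0,0,-0.552,0]'
cat >> h.py <<'E'
def side(n):
    cv2.imwrite(f"pics/{n}.png",cv2.resize(ctrl.grab_frame("side")[225:305,250:330],None,fx=7,fy=7,interpolation=cv2.INTER_CUBIC))
E
python3 - <<'E'
from h import *
side("s8")
E
```

```text
time_s: 14.85
tcp_pos: [0.6103, -0.0152, 0.1547]
eef_rot: [[-0.461, 0.887, 0.004], [0.887, 0.461, -0.004], [-0.006, 0.002, -1.0]]
wrist_force: [0.7, -4.2, 5.9]
opening: 0.042
```

View pics/s8.png

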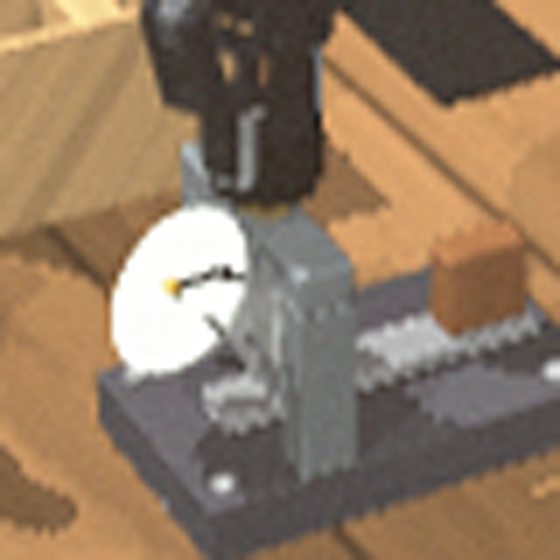

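The needle hasn't moved and the dial has sunk slightly with the blade. I continue.

```bash
python3 -m inch '[0,0,0,0,0,-0.046,0, 0,0,0,0,0,-0.092,0, 0,0,0,0,0,-0.138,0, 0,0,0,0,0,-0.184,0, 0,0,0,0,0,-0.23,0, 0,0,0,0,0,-0.276,0, 0,0,0,0,0,-0.322,0, 0,0,0,0,0,-0.368,0, 0,0,0,0,0,-0.414,0, 0,0,0,0,0,-0.46,0, 0,0,0,0,0,-0.506,0, 0,0,0,0,0,-0.552,0, 0,0,0,0,0,-0.552,0]'
python3 - <<'E'
from h import *
side("s9")
cv2.imwrite("pics/w9.png",ctrl.grab_frame("wrist"))
E
```

```text
time_s: 16.2
tcp_pos: [0.6093, -0.0145, 0.1547]
eef_rot: [[0.951, 0.31, 0.002], [0.31, -0.951, -0.002], [0.001, 0.003, -1.0]]
wrist_force: [-3.3, -3.0, 9.1]
opening: 0.042
```

View pics/s9.png

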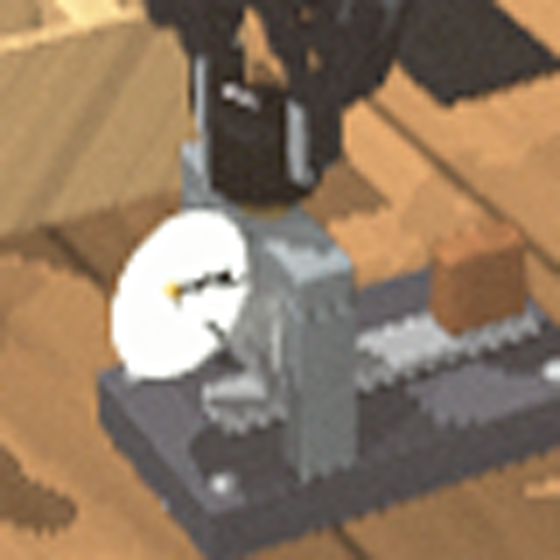

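View pics/w9.png

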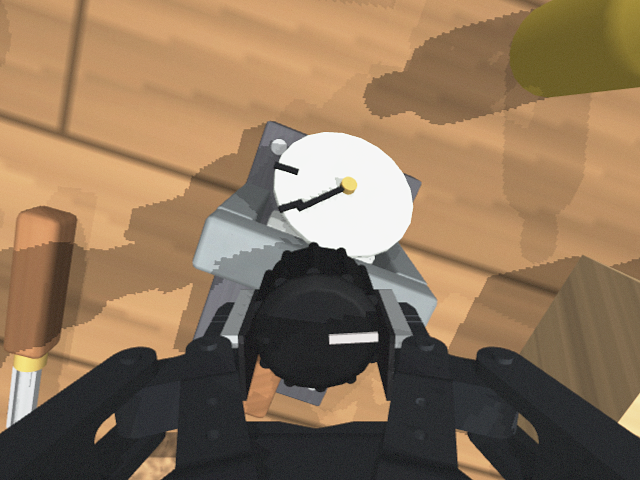

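The wrist view shows the dial well: hub (349,184), needle still at zero by the 0.12 tick (290,207), and the 0.80 tick at (286,168). The knob mark turned with the grip, so there was no slip. I finish this stroke and regrip.

```bash
python3 -m inch '[0,0,0,0,0,-0.046,0, 0,0,0,0,0,-0.092,0, 0,0,0,0,0,-0.138,0, 0,0,0,0,0,-0.184,0, 0,0,0,0,0,-0.23,0, 0,0,0,0,0,-0.276,0, 0,0,0,0,0,-0.322,0, 0,0,0,0,0,-0.368,0, 0,0,0,0,0,-0.4,0, 0,0,0,0,0,-0.4,0]'
python3 - <<'E'
from h import *
side("s10")
cv2.imwrite("pics/w10.png",ctrl.grab_frame("wrist"))
print(ctrl.get_obs()['joint_positions'])
E
```

```text
time_s: 17.3
tcp_pos: [0.6097, -0.0138, 0.1547]
eef_rot: [[0.589, -0.808, 0.003], [-0.808, -0.589, -0.001], [0.003, -0.002, -1.0]]
wrist_force: [-2.3, -2.1, 7.5]
opening: 0.0423
[-7.86145360e+00  1.47579068e+01  9.82786704e+01 -4.47328050e-02
  6.67961322e+01  1.35961632e+02]
```

View pics/s10.png

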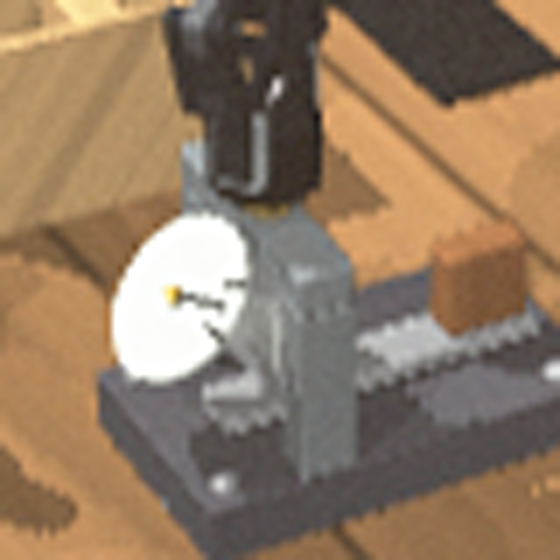

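View pics/w10.png

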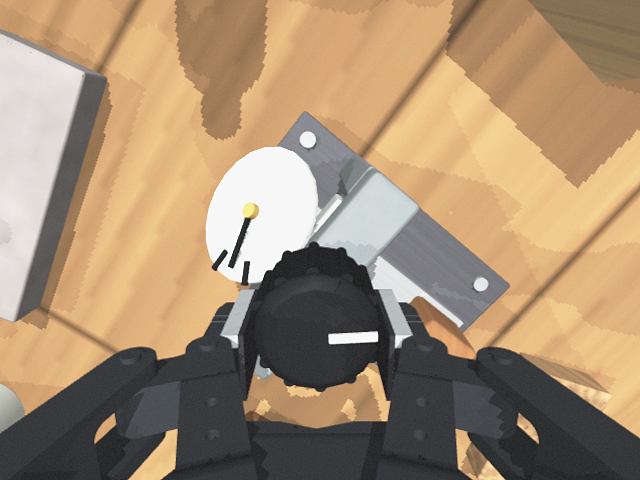

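The needle now stands between the two marks at about 0.40 rad: hub (250,211), needle end (234,266), ticks (245,272) and (219,260). I let go and look again.

```bash
python3 -m inch '[0,0,0,0,0,0,0,0,0,0,0,0,0,0.6, 0,0,0,0,0,0,1, 0,0,0,0,0,0,1, 0,0,0,0,0,0,1, 0,0,0,0,0,0,1, 0,0,0.1,0,0,0,1, 0,0,0.2,0,0,0,1, 0,0,0.25,0,0,0.046,1, -0.05,0,0.25,0,0,0.09,1, -0.1,0,0.25,0,0,0.135,1, -0.15,0,0.25,0,0,0.18,1, -0.18,0.005,0.25,0,0,0.225,1, -0.19,0.008,0.25,0,0,0.27,1, -0.19,0.008,0.25,0,0,0.284,1, -0.19,0.008,0.25,0,0,0.284,1, -0.19,0.008,0.25,0,0,0.284,1]'
python3 - <<'E'
from h import *
side("s11")
cv2.imwrite("pics/w11.png",ctrl.grab_frame("wrist"))
o=ctrl.get_obs(); print(o['tcp_pos'],o['joint_positions'])
E
```

```text
time_s: 19.1
tcp_pos: [0.5136, -0.0091, 0.2768]
eef_rot: [[0.999, -0.047, -0.0], [-0.047, -0.999, 0.0], [-0.0, -0.0, -1.0]]
wrist_force: [0.7, 0.1, -1.6]
opening: 0.0856
[ 0.51373546 -0.00913948  0.27673751] [-8.85028569e+00 -3.35846604e+00  1.04379411e+02  1.74914350e-03
  7.89839584e+01  8.38514047e+01]
```

View pics/s11.png

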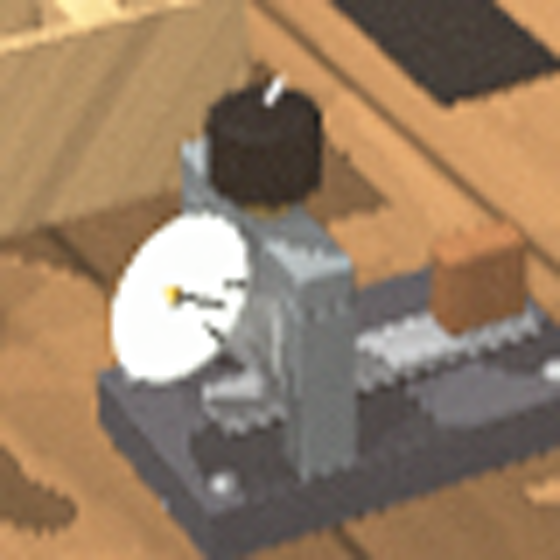

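View pics/w11.png

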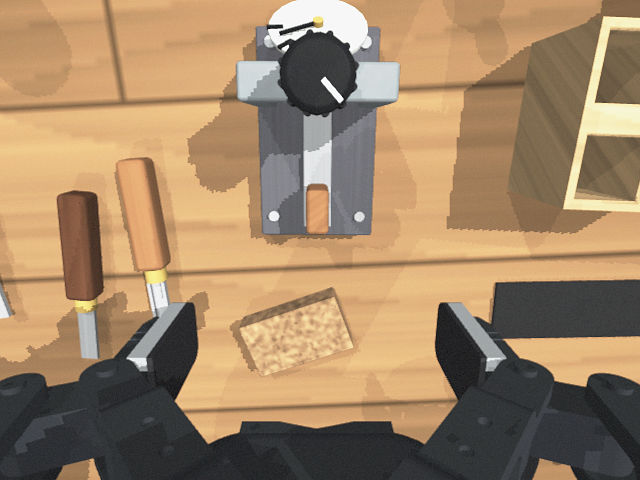

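The needle stays between the marks after release. Next I go back to the gauge's grip block at (317,209).

```bash
python3 - <<'E'
from h import *
C=cam("wrist"); f=lambda u,v,z:np.round(1000*p2w(C,[u,v],z)[0][:2],1)
print('gauge block',f(306,184,.08),f(328,184,.08),f(307,234,.08),f(329,234,.08))
E
python3 -m inch '[0.006,-0.001,-0.1,0,0,0,1, 0.006,-0.002,-0.2,0,0,-0.001,1, 0.006,-0.002,-0.3,0,0,-0.002,1, 0.006,-0.002,-0.38,0,0,-0.002,1, 0.006,-0.002,-0.43,0,0,-0.002,1, 0.006,-0.002,-0.456,0,0,-0.002,1, 0.006,-0.002,-0.456,0,0,-0.002,1, 0.006,-0.002,-0.456,0,0,-0.002,1]'
python3 - <<'E'
from h import *
cv2.imwrite("pics/w12.png",ctrl.grab_frame("wrist"))
o=ctrl.get_obs(); print(o['tcp_pos'],o['wrist_force'])
E
```

```text
gauge block [ 5.34e+02 -5.00e-01] [533.1 -19. ] [490.2   1. ] [489.3 -18.2]
time_s: 20.0
tcp_pos: [0.5179, -0.0103, 0.0499]
eef_rot: [[0.999, -0.053, 0.002], [-0.053, -0.999, -0.0], [0.002, 0.0, -1.0]]
wrist_force: [0.9, -0.2, 1.1]
opening: 0.0853
[ 0.51852668 -0.01040243  0.05062883] [ 0.20380415 -0.19614454  0.10293146]
```

View pics/w12.png

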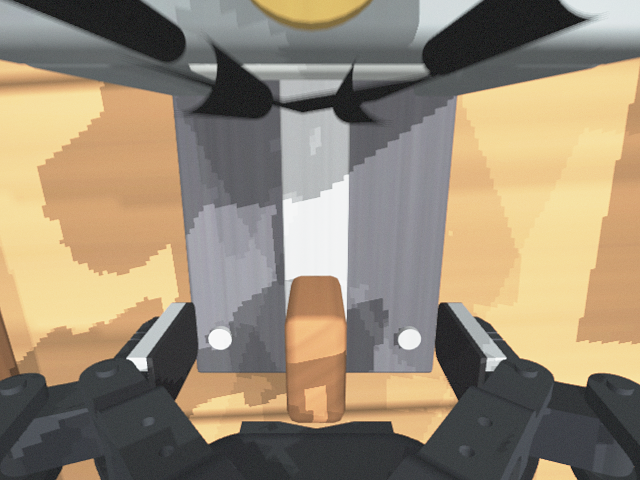

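```bash
python3 -m inch '[0,0,-0.008,0,0,0,1, 0,0,-0.008,0,0,0,1, 0,0,-0.008,0,0,0,0, 0,0,-0.008,0,0,0,0, 0,0,-0.008,0,0,0,0, 0,0,-0.008,0,0,0,0, 0,0,-0.008,0,0,0,0, 0,0,-0.008,0,0,0,0, 0,0,-0.008,0,0,0,0]'
python3 -m inch '[-0.01,0.0005,0,0,0,0,0, -0.02,0.001,0,0,0,0,0, -0.04,0.002,0,0,0,0,0, -0.06,0.003,0,0,0,0,0, -0.08,0.004,0,0,0,0,0, -0.1,0.005,0,0,0,0,0, -0.12,0.006,0,0,0,0,0, -0.12,0.006,0,0,0,0,0, -0.12,0.006,0,0,0,0,0, -0.12,0.006,0,0,0,0,0]'
python3 - <<'E'
from h import *
side("s13"); o=ctrl.get_obs(); print(o['tcp_pos'],o['wrist_force'],o['opening'])
E
```

```text
time_s: 20.95
tcp_pos: [0.5166, -0.0099, 0.045]
eef_rot: [[0.999, -0.052, -0.0], [-0.052, -0.999, 0.0], [-0.0, -0.0, -1.0]]
wrist_force: [-0.9, 0.7, 2.6]
opening: 0.0195
time_s: 21.95
tcp_pos: [0.4544, -0.0069, 0.0449]
eef_rot: [[0.999, -0.052, -0.005], [-0.052, -0.999, 0.0], [-0.005, -0.0, -1.0]]
wrist_force: [-6.7, 0.3, 8.3]
opening: 0.0191
[ 0.45434261 -0.00692631  0.04493778] [-4.81096924 -0.59707415  8.71037524] 0.01934561675605426
```

View pics/s13.png

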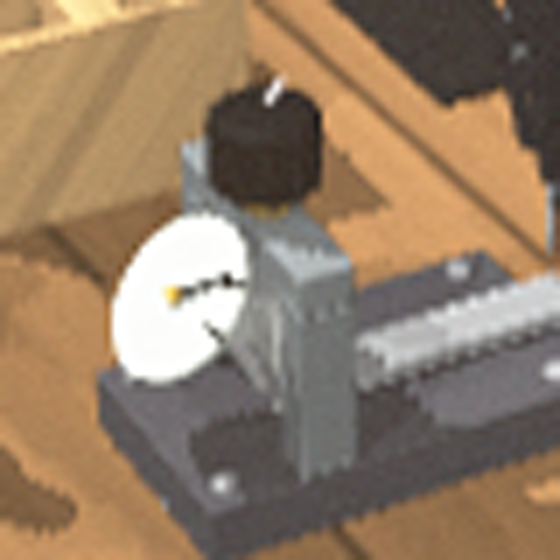

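The gauge is out, the needle is back at zero, and the knob mark hasn't changed. I lift it and carry it back to the mat.

```bash
python3 -m inch '[0,0,0.08,0,0,0,0, 0,0,0.16,0,0,0,0, 0,0,0.24,0,0,0.03,0, -0.02,-0.07,0.28,0,0,0.07,0, -0.04,-0.14,0.28,0,0,0.11,0, -0.06,-0.21,0.28,0,0,0.15,0, -0.08,-0.28,0.28,0,0,0.19,0, -0.1,-0.35,0.28,0,0,0.23,0, -0.12,-0.42,0.28,0,0,0.27,0, -0.14,-0.49,0.28,0,0,0.31,0, -0.15,-0.56,0.28,0,0,0.35,0, -0.16,-0.62,0.28,0,0,0.39,0, -0.169,-0.664,0.28,0,0,0.43,0, -0.169,-0.664,0.28,0,0,0.47,0, -0.169,-0.664,0.28,0,0,0.511,0, -0.169,-0.664,0.2,0,0,0.511,0, -0.169,-0.664,0.1,0,0,0.511,0, -0.169,-0.664,0.1,0,0,0.511,0]'
python3 - <<'E'
from h import *
im=ctrl.grab_frame("wrist"); C=cam("wrist"); o=ctrl.get_obs(); print(o['tcp_pos'],o['eef_rot'],o['opening'])
cv2.imwrite("pics/w14.png",im)
E
```

```text
time_s: 23.8
tcp_pos: [0.3661, -0.3321, 0.0863]
eef_rot: [[0.018, 1.0, -0.013], [1.0, -0.018, 0.016], [0.016, -0.014, -1.0]]
wrist_force: [-1.5, 1.2, -3.0]
opening: 0.0196
[ 0.36818925 -0.33445912  0.08978352] [[ 0.01818216  0.99979439 -0.00897657]
 [ 0.99977886 -0.01808553  0.0107309 ]
 [ 0.01056635 -0.0091697  -0.99990213]] 0.019284802396621416
```

View pics/w14.png

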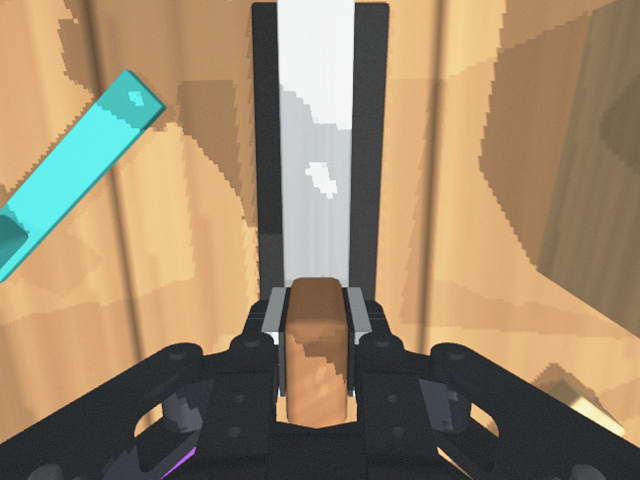

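```bash
python3 -m inch '[0,0,-0.05,0,0,0,0, 0,0,-0.09,0,0,0,0, 0,0,-0.12,0,0,0,0, 0,0,-0.135,0,0,0,0, 0,0,-0.143,0,0,0,0, 0,0,-0.143,0,0,0,0, 0,0,-0.143,0,0,0,0, 0,0,-0.143,0,0,0,0]'
python3 - <<'E'
from h import *
o=ctrl.get_obs(); print(o['tcp_pos'],o['wrist_force'])
E
```

```text
time_s: 24.65
tcp_pos: [0.3727, -0.3399, 0.0244]
eef_rot: [[0.018, 1.0, 0.001], [1.0, -0.018, -0.002], [-0.002, 0.001, -1.0]]
wrist_force: [0.3, 0.4, -2.1]
opening: 0.019
[ 0.37274873 -0.3398533   0.02438932] [ 0.26608401  0.39124953 -2.0647503 ]
```

Still about 4 mm up. I lower it gently, release and rise.

```bash
python3 -m inch '[-0.004,0,-0.004,0,0,0,0, -0.006,0,-0.008,0,0,0,0, -0.006,0,-0.009,0,0,0,0, -0.006,0,-0.009,0,0,0,0, -0.006,0,-0.009,0,0,0,0.5, -0.006,0,-0.009,0,0,0,1, -0.006,0,-0.009,0,0,0,1, -0.006,0,-0.009,0,0,0,1, -0.006,0,-0.009,0,0,0,1, -0.006,0,0.1,0,0,0,1, -0.006,0,0.2,0,0,0,1, -0.006,0,0.3,0,0,0,1, -0.006,0,0.4,0,0,0,1, -0.006,0,0.4,0,0,0,1]'
python3 - <<'E'
from h import *
im=ctrl.grab_frame("wrist"); C=cam("wrist"); o=ctrl.get_obs(); print(o['tcp_pos'],o['eef_rot'],o['opening'])
cv2.imwrite("pics/w15.png",im)
im=ctrl.grab_frame("top"); cv2.imwrite("pics/t15.png",im)
C=cam("top")
for d in ctrl.silhouettes("top","gouge0_center"):
   if d['p']>.2: print(round(d['p'],2),np.round(d['bbox']),[np.round(np.array(a),1).tolist() for a in rect(C,d['mask'],.02)])
E
```

```text
time_s: 26.05
tcp_pos: [0.3725, -0.343, 0.2319]
eef_rot: [[0.018, 1.0, 0.01], [1.0, -0.018, -0.012], [-0.012, 0.01, -1.0]]
wrist_force: [0.6, -0.6, 0.5]
opening: 0.0851
[ 0.37145978 -0.34188834  0.22918074] [[ 0.01800257  0.99981227  0.00716418]
 [ 0.99980072 -0.01793961 -0.00875763]
 [-0.00862746  0.00732042 -0.99993599]] 0.08526237125801658
```

View pics/w15.png

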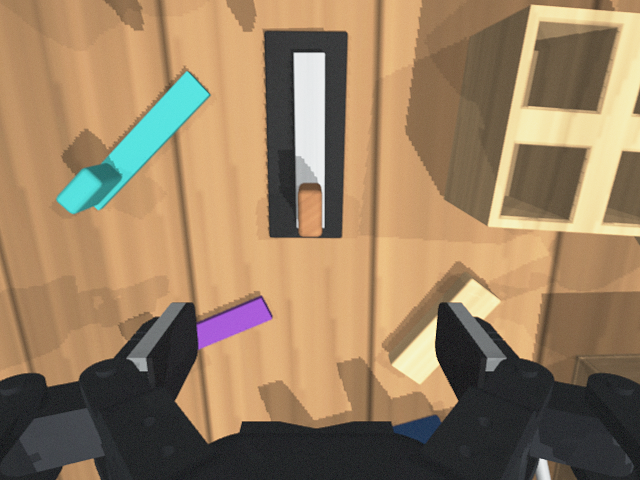

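View pics/t15.png

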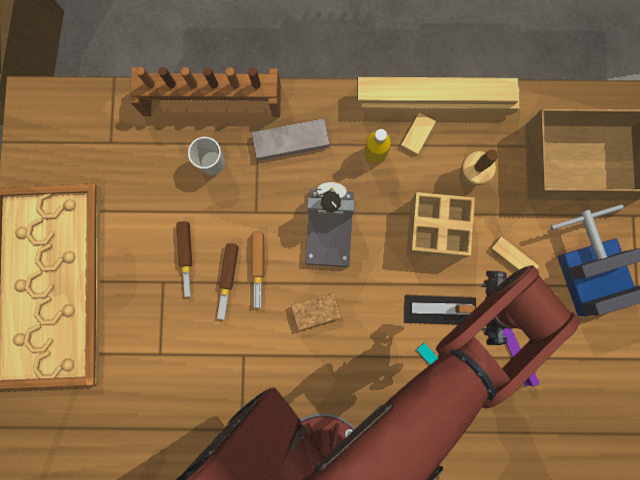

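The gauge lies flat along its mat and the bystanders haven't moved. The light-coloured gouge was knocked aside and is now at (258,270) in the top picture. Next I go over the gouges and test how the arm takes a tilt, since upright placing needs it.

```bash
python3 -m inch '[0.02,0.09,0.14,0,0,-0.045,1, 0.04,0.18,0.14,0,0,-0.09,1, 0.06,0.27,0.14,0,0,-0.135,1, 0.08,0.36,0.14,0,0,-0.18,1, 0.1,0.45,0.14,0,0,-0.225,1, 0.12,0.54,0.14,0,0,-0.27,1, 0.14,0.63,0.14,0,0,-0.315,1, 0.16,0.72,0.14,0,0,-0.36,1, 0.18,0.81,0.14,0,0,-0.405,1, 0.19,0.9,0.14,0,0,-0.45,1, 0.19,0.94,0.14,0,0,-0.494,1, 0.19,0.94,0.14,0,0,-0.494,1, 0.19,0.94,0.14,0,0,-0.494,1]'
python3 -c "
from h import *
im=ctrl.grab_frame('wrist');cv2.imwrite('pics/w16.png',im)
o=ctrl.get_obs(); print(o['tcp_pos'],o['joint_positions'])"
python3 -m inch '[0,0,0,0,-0.045,0,1, 0,0,0,0,-0.09,0,1, 0,0,0,0,-0.135,0,1, 0,0,0,0,-0.18,0,1, 0,0,0,0,-0.225,0,1, 0,0,0,0,-0.25,0,1, 0,0,0,0,-0.25,0,1, 0,0,0,0,-0.25,0,1]'
python3 -c "
from h import *
o=ctrl.get_obs(); print(o['tcp_pos'],o['joint_positions'],o['eef_rot'])"
```

```text
time_s: 27.5
tcp_pos: [0.4624, 0.1334, 0.2897]
eef_rot: [[1.0, 0.004, -0.006], [0.004, -1.0, 0.0], [-0.006, -0.0, -1.0]]
wrist_force: [0.1, -0.7, 0.4]
opening: 0.0857
[0.46250872 0.13174884 0.28999671] [ 7.54611741e+00 -7.95914216e+00  1.07186183e+02 -2.48998600e-02
  8.11305245e+01  9.72425680e+01]
time_s: 28.35
tcp_pos: [0.4637, 0.1299, 0.2921]
eef_rot: [[0.709, 0.0, 0.705], [0.002, -1.0, -0.002], [0.705, 0.002, -0.709]]
wrist_force: [-0.2, 0.5, 0.4]
opening: 0.0855
[0.46371279 0.12992528 0.29210045] [ 13.22288128 -36.02814416 135.67464893 -15.58250564  37.3185849
 111.874817  ] [[ 7.08972046e-01  3.67765361e-06  7.05236583e-01]
 [ 1.57654839e-03 -9.99997510e-01 -1.57968421e-03]
 [ 7.05234821e-01  2.23179154e-03 -7.08970286e-01]]
```

View pics/w16.png

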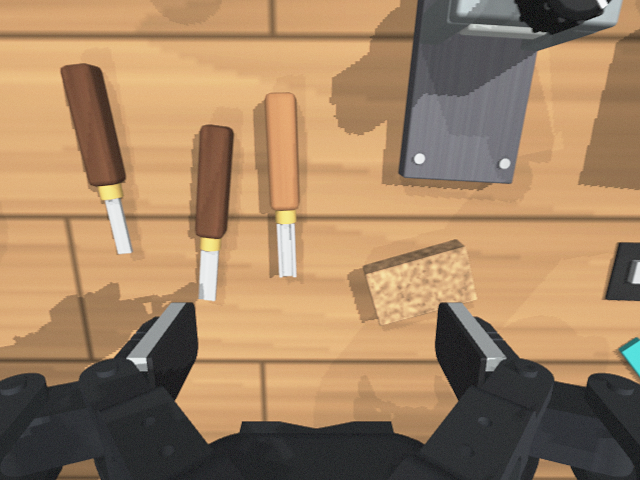

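The wrist view shows the three gouges: dark at (95,130), dark at (213,190), light at (283,165). The arm takes the 45° tilt, so I fit a kinematic model from the logged poses to plan the upright placing within joint ranges.

```bash
cat > kin.py <<'E'
import numpy as np
from scipy.spatial.transform import Rotation as Ro
from scipy.optimize import least_squares
D=[([58.7721,12.4771,92.5297,0,75.1316,-6.428],[.26170,.56667,.22995]),
([-8.8706,-1.4714,105.697,0,75.433,84.146],[.52028,-.01035,.24769]),
([-7.8312,8.7676,92.1278,0,79.2365,-134.495],[.60852,-.01305,.27338]),
([-7.8615,14.7579,98.2787,-.0447,66.796,135.96],[.6097,-.0138,.1547]),
([-8.8503,-3.3585,104.3794,0,78.984,83.851],[.51374,-.00914,.27674]),
([7.546,-7.959,107.186,-.025,81.13,97.243],[.4625,.13175,.29]),
([13.2229,-36.0281,135.6746,-15.5825,37.3186,111.8748],[.46371,.12993,.2921])]
def fk(q,p):
    r0,h,L2,o3,L3,L6,d=p; a=np.radians(q)
    B=Ro.from_euler('z',a[0]); R2=B*Ro.from_euler('y',a[1]); R3=R2*Ro.from_euler('y',a[2]); R4=R3*Ro.from_euler('z',a[3]); R5=R4*Ro.from_euler('y',a[4]); R6=R5*Ro.from_euler('z',a[5]+np.pi/2)
    P=B.apply([r0,d,h])+R2.apply([0,0,L2])+R3.apply([o3,0,L3])
    W=P.copy(); P=P+R6.apply([0,0,L6]); return P,R6,W
P0=np.array([0,.3,.4,0,.4,.2,.07])
f=lambda p:np.concatenate([np.array([fk(q,p)[0]-x for q,x in D]).ravel(),(p-P0)*1e-4])
s=least_squares(f,P0); P=s.x
LO=np.array([-157.48,-44.54,17.64,-64.5,7.68,-147.95]);HI=np.array([157.48,120.13,146.25,244.5,150.69,147.95])
def ik(pos,R,q0):
    def g(q):
        x,r,_=fk(q,P); return np.concatenate([(x-pos)*10,(Ro.from_matrix(R).inv()*r).as_rotvec()*3])
    s=least_squares(g,np.clip(q0,LO+.1,HI-.1),bounds=(LO,HI)); return s.x,np.abs(s.fun).max()
E
python3 -c "
from kin import *
np.set_printoptions(suppress=True,precision=3)
print(P, np.abs(f(P)[:-7]).max())
from workcell import ctrl
o=ctrl.get_obs(); x,R,W=fk(o['joint_positions'],P); print(R.as_matrix()-o['eef_rot'],x-o['tcp_pos'],W)
"
```

```text
[0.    0.294 0.455 0.061 0.558 0.305 0.07 ] 5.034084659147342e-05
[[ 0. -0.  0.]
 [-0.  0. -0.]
 [ 0.  0. -0.]] [-0. -0. -0.] [0.249 0.13  0.508]
```

```bash
cat > scan.py <<'E'
from kin import *
np.set_printoptions(suppress=True,precision=1)
c=np.array([.572,-.281]); yaw=np.radians(-4.1); Rz=np.array([[np.cos(yaw),-np.sin(yaw)],[np.sin(yaw),np.cos(yaw)]])
wells={n:c+Rz@np.array(v) for n,v in dict(FL=(.037,.037),FR=(.037,-.037),NL=(-.037,.037),NR=(-.037,-.037)).items()}
def Rt(al,psi):  # tool z = down tilted by al toward heading psi; tool x = up-ish fwd ; deg
    R0=np.array([[1,0,0],[0,-1,0],[0,0,-1.]])
    return (Ro.from_euler('z',psi,degrees=True)*Ro.from_euler('y',-al,degrees=True)).as_matrix()@R0
if __name__=="__main__":
    print(wells)
    seeds=[[-20,0,107,0,40,60],[-20,20,100,90,60,60],[-20,20,100,180,30,-60],[-20,40,60,0,20,60]]
    for w in ['FL','FR']:
      for al in (60,75,90):
        for psi in range(-90,91,30):
          out=[]
          for zg in (.18,.30):
            R=Rt(al,psi); pos=np.array([*wells[w],zg])+R[:,2]*.019
            best=None
            for s in seeds:
                q,e=ik(pos,R,s)
                if e<1e-3: best=q; break
            out.append(best)
          if all(b is not None for b in out): print(w,al,psi,*out,'wrist',fk(out[0],P)[2])
E
python3 scan.py
```

```text
{'FL': array([ 0.6, -0.2]), 'FR': array([ 0.6, -0.3]), 'NL': array([ 0.5, -0.2]), 'NR': array([ 0.5, -0.3])}
FL 60 0 [-43.3   8.1 124.3  95.4  36.6 -32. ] [-43.3  -4.6 121.2  74.5  38.   -5.8] wrist [ 0.4 -0.2  0.3]
FL 60 30 [-50.4  18.9 110.6  71.   64.6 -32.5] [-50.4   8.3 107.9  65.7  69.5 -19.2] wrist [ 0.4 -0.4  0.3]
FL 60 60 [-49.4  31.4  92.2  54.9  87.9 -38.1] [-49.4  22.8  89.8  55.   94.2 -29.1] wrist [ 0.5 -0.5  0.3]
FL 60 90 [-44.   43.2  73.3  41.  108.5 -47.3] [-44.   35.9  70.8  43.7 115.6 -40.2] wrist [ 0.6 -0.5  0.3]
FL 75 -30 [-26.7  12.5 130.9 185.2  38.5 -93.2] [-26.7  -4.6 130.1 189.2  20.7 -97.7] wrist [ 0.4 -0.1  0.3]
FL 75 0 [-46.   15.2 127.2 118.3  52.1 -56.2] [-46.   -0.8 126.5 104.6  45.9 -35.5] wrist [ 0.3 -0.2  0.3]
FL 75 30 [-53.4  25.6 111.5  84.4  74.6 -45.5] [-53.4  13.1 110.9  81.   76.3 -32.1] wrist [ 0.4 -0.4  0.3]
FL 75 60 [-51.6  38.   91.   64.7  96.5 -43.3] [-51.6  28.2  90.5  66.1 100.9 -33.8] wrist [ 0.5 -0.5  0.3]
FL 75 90 [-45.5  50.1  69.8  50.  117.9 -46.6] [-45.5  41.9  69.3  54.1 123.3 -38.6] wrist [ 0.6 -0.5  0.3]
FL 90 -60 [  -8.5   
[... 1569 characters left out ...]
3.4 128.2 -37.7] wrist [ 0.6 -0.6  0.3]
FR 90 -60 [ -17.6   29.9  118.8  226.9   67.5 -112.3] [ -17.6   14.   120.6  232.5   58.3 -124.4] wrist [ 0.5 -0.1  0.2]
FR 90 -30 [-36.4  25.5 127.5 172.8  63.2 -86.7] [-36.4   6.8 129.5 171.2  46.7 -83.9] wrist [ 0.4 -0.2  0.2]
FR 90 0 [-53.9  28.9 120.8 122.2  72.7 -64.7] [-53.9  12.4 122.7 117.3  65.4 -51.2] wrist [ 0.3 -0.3  0.2]
FR 90 30 [-59.1  38.  103.1  90.7  89.4 -51.1] [-59.1  25.3 104.7  90.6  89.3 -40. ] wrist [ 0.4 -0.5  0.2]
FR 90 60 [-56.3  49.6  81.   72.2 109.6 -43.7] [-56.3  39.3  82.5  75.4 112.1 -34.7] wrist [ 0.5 -0.6  0.2]
FR 90 90 [-49.7  61.7  58.   59.7 131.5 -41.4] [-49.7  52.8  59.6  65.8 134.8 -32.5] wrist [ 0.6 -0.6  0.2]
```

The model fits to 0.05 mm. The plan is to grasp each gouge tool-down at s≈+60 mm, yaw to about ψ=45°, then tilt 90° over the well and lower it. I measure the gouges and check that the joint path is continuous.

```bash
cat > plan.py <<'E'
from scan import *
def path(q,wp,n=20):
    # wp: list of (gp, al, psi): grasp point positions
    ok=True; out=[]
    for (a,b) in zip(wp[:-1],wp[1:]):
        for t in np.linspace(0,1,n+1)[1:]:
            gp=np.array(a[0])*(1-t)+np.array(b[0])*t; al=a[1]*(1-t)+b[1]*t; ps=a[2]*(1-t)+b[2]*t
            R=Rt(al,ps); q2,e=ik(gp+R[:,2]*.019,R,q)
            if e>2e-3: print('fail',gp,al,ps,e,q2); ok=False
            out.append(np.abs(q2-q).max()); q=q2
        print('at',b,q,'maxstep',max(out[-n:]), 'wrist',np.round(fk(q,P)[2],3))
    return q
E
python3 - <<'E'
from h import *; from plan import *
cp=ctrl.camera_params("wrist"); T=cp['tool_from_camera']
x,R,_=fk(D[5][0],P); R=R.as_matrix(); C=(cp['mtx'],R@T[:3,:3],x+R@T[:3,3])
f=lambda u,v,z:1000*p2w(C,[u,v],z)[0][:2]
for n,pts in dict(C=[(267,94),(295,94),(270,210),(298,210),(286,277)],B=[(201,126),(232,127),(198,236),(226,238),(207,299)],A=[(63,67),(101,65),(92,186),(124,182),(123,252)]).items():
    e=(f(*pts[0],.03)+f(*pts[1],.03))/2; nk=(f(*pts[2],.03)+f(*pts[3],.03))/2; t=f(*pts[4],.015)
    h=np.degrees(np.arctan2(*(e-t)[::-1])); u=(e-t)/np.linalg.norm(e-t)
    print(n,'end',e,'neck',nk,'tip',t,'len',np.linalg.norm(e-t),'heading',h,'grasp s60',t+u*155, 'or',e-u*35,'w',np.linalg.norm(f(*pts[0],.03)-f(*pts[1],.03)))
for w in('FL','FR','NL'):
    print(w,(wells[w]*1000).round(1))
    q=np.array(D[5][0]); 
    path(q,[((.53,.15,.30),0,0),((.40,.1,.32),0,0),((.47,-.2,.32),0,45),((*wells[w],.32),90,45),((*wells[w],.165),90,45)])
E
```

```text
C end [556.4 166.3] neck [444.7 165.3] tip [365.4 165.5] len 190.97468749066232 heading 0.22931008614082854 grasp s60 [520.4 166.1] or [521.4 166.1] w 26.383410237913516
B end [526.5 228.9] neck [415.6 240.6] tip [338.2 255.1] len 190.04272582180744 heading -7.934714469316661 grasp s60 [491.8 233.8] or [491.8 233.7] w 29.788180836922418
A end [579.7 349.9] neck [470.3 341.1] tip [393.7 342.8] len 186.17233668333563 heading 2.1760384431977986 grasp s60 [548.5 348.7] or [544.7 348.5] w 35.44427395333245
FL [ 611.6 -246.7]
at ((0.4, 0.1, 0.32), 0, 0) [  4.3 -18.2 114.3  -0.   83.9  94.3] maxstep 8.249571046532271 wrist [0.4 0.1 0.6]
at ((0.47, -0.2, 0.32), 0, 45) [-30.9  -4.7 103.    0.   81.6  14.1] maxstep 4.389348134675615 wrist [ 0.5 -0.2  0.6]
at ((np.float64(0.6115507144087543), np.float64(-0.24674009647186448), 0.32), 90, 45) [-54.2  25.4 101.6  84.4  97.3 -37.4] maxstep 4.648641358952705 wrist [ 0.4 -0.4  0.3]
at ((np.float64(0.6115507144087543), np.float64(-0.24674009647186448), 0.165), 90, 45) [-54.2  41.2  99.7  82.8  95.8 -51.3] maxstep 0.851598132992315 wrist [ 0.4 -0.4  0.
[... 494 characters left out ...]
0.165), 90, 45) [-58.3  45.1  92.   80.1  99.  -47.9] maxstep 0.7894563311966252 wrist [ 0.4 -0.5  0.2]
NL [ 537.7 -241.4]
at ((0.4, 0.1, 0.32), 0, 0) [  4.3 -18.2 114.3  -0.   83.9  94.3] maxstep 8.249571046532271 wrist [0.4 0.1 0.6]
at ((0.47, -0.2, 0.32), 0, 45) [-30.9  -4.7 103.    0.   81.6  14.1] maxstep 4.389348134675615 wrist [ 0.5 -0.2  0.6]
at ((np.float64(0.5377400964718644), np.float64(-0.24144928559124573), 0.32), 90, 45) [-60.1  20.4 108.8  80.3 101.6 -40.2] maxstep 4.635313466102367 wrist [ 0.3 -0.4  0.3]
at ((np.float64(0.5377400964718644), np.float64(-0.24144928559124573), 0.165), 90, 45) [-60.1  37.6 106.8  77.6  98.7 -55.4] maxstep 0.9244747490590157 wrist [ 0.3 -0.4  0.2]
```

```bash
python3 -m inch '[0.02,0.01,0,0,0.045,0,0.6, 0.04,0.03,-0.05,0,0.09,0,0.6, 0.06,0.04,-0.1,0,0.135,0,0.6, 0.08,0.05,-0.15,0,0.18,0,0.6, 0.1,0.06,-0.2,0,0.225,0,0.6, 0.113,0.072,-0.25,0,0.25,0,0.6, 0.113,0.072,-0.3,0,0.25,0,0.6, 0.113,0.072,-0.3,0,0.25,0,0.6, 0.113,0.072,-0.3,0,0.25,0,0.6]'
python3 -c "
from h import *
im=ctrl.grab_frame('wrist');cv2.imwrite('pics/w17.png',im)
o=ctrl.get_obs(); print(o['tcp_pos'],o['opening'])"
```

```text
time_s: 29.25
tcp_pos: [0.5212, 0.1664, 0.1429]
eef_rot: [[1.0, 0.0, -0.002], [0.0, -1.0, -0.0], [-0.002, 0.0, -1.0]]
wrist_force: [0.0, -0.3, 0.8]
opening: 0.0513
[0.52177111 0.1667144  0.14427943] 0.051148470611857594
```

View pics/w17.png

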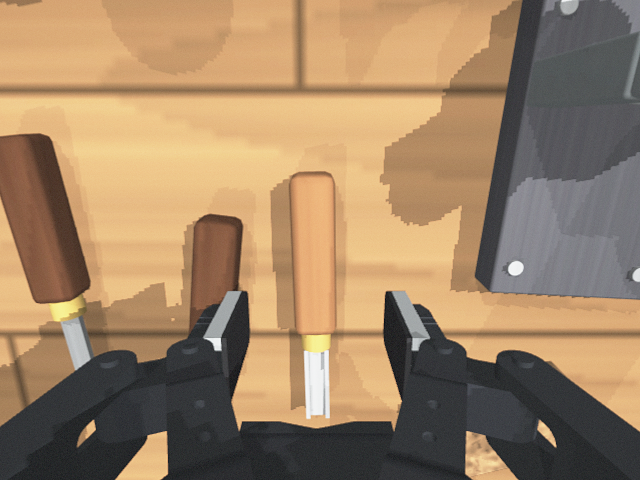

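```bash
python3 -m inch '[0,0,-0.08,0,0,0,0.6, 0,0,-0.15,0,0,0,0.6, 0,0,-0.21,0,0,0,0.6, 0,0,-0.25,0,0,0,0.6, 0,0,-0.268,0,0,0,0.6, 0,0,-0.273,0,0,0,0.6, 0,0,-0.273,0,0,0,0.6, 0,0,-0.273,0,0,0,0, 0,0,-0.273,0,0,0,0, 0,0,-0.273,0,0,0,0, 0,0,-0.273,0,0,0,0, 0,0,-0.273,0,0,0,0]'
python3 -c "
from h import *
im=ctrl.grab_frame('wrist');cv2.imwrite('pics/w18.png',im)
o=ctrl.get_obs(); print(o['tcp_pos'],o['opening'])"
```

```text
time_s: 30.5
tcp_pos: [0.5227, 0.1674, 0.0089]
eef_rot: [[1.0, 0.001, 0.004], [0.001, -1.0, 0.001], [0.004, -0.001, -1.0]]
wrist_force: [-0.0, 0.7, 7.4]
opening: 0.0287
[0.52270667 0.16737007 0.0089415 ] 0.02898537866538003
```

View pics/w18.png

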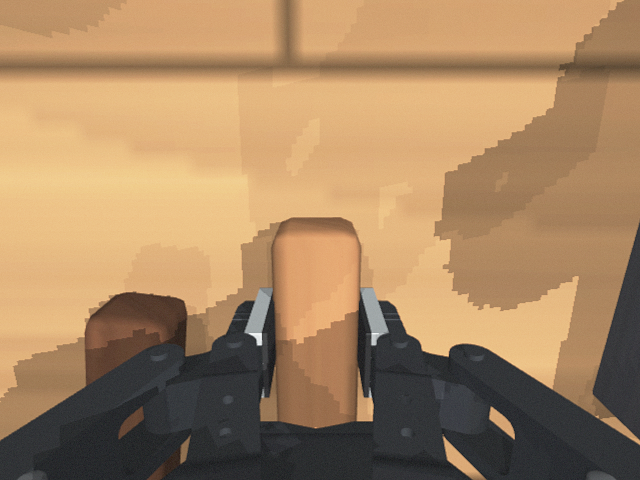

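The gouge is gripped at 29 mm opening. I lift it and carry it across, yawing 45°.

```bash
python3 -m inch '[0,0,0.05,0,0,0,0, 0,0,0.12,0,0,0,0, 0,0,0.22,0,0,0,0, 0,0,0.32,0,0,0,0, 0,0,0.42,0,0,0,0, -0.02,-0.03,0.52,0,0,0.02,0, -0.03,-0.12,0.58,0,0,0.05,0, -0.04,-0.21,0.58,0,0,0.08,0, -0.05,-0.3,0.58,0,0,0.11,0, -0.06,-0.39,0.58,0,0,0.14,0, -0.07,-0.48,0.58,0,0,0.17,0, -0.08,-0.57,0.58,0,0,0.2,0, -0.09,-0.66,0.58,0,0,0.23,0, -0.106,-0.734,0.58,0,0,0.25,0, -0.106,-0.734,0.58,0,0,0.25,0]'
python3 -c "
from h import *
im=ctrl.grab_frame('wrist');cv2.imwrite('pics/w19.png',im)
o=ctrl.get_obs(); print(o['tcp_pos'],o['opening'],o['joint_positions'])"
```

```text
time_s: 32.05
tcp_pos: [0.4661, -0.2042, 0.2962]
eef_rot: [[0.71, 0.704, -0.002], [0.704, -0.71, -0.002], [-0.002, 0.0, -1.0]]
wrist_force: [0.4, 0.3, -2.1]
opening: 0.0285
[ 0.46652073 -0.20183523  0.29612479] 0.02865143175593199 [-3.13121715e+01 -4.75071026e+00  1.03626519e+02  2.56950593e-03
  8.12071506e+01  1.39105925e+01]
```

View pics/w19.png

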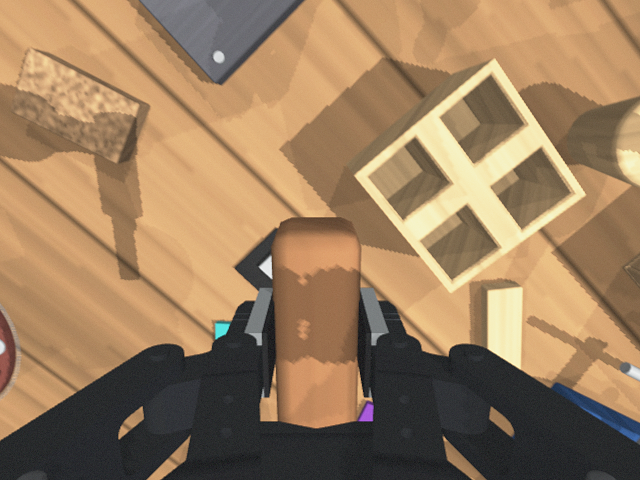

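Run:
```python
from h import *
C=cam("wrist"); f=lambda u,v,z:np.round(1000*p2w(C,[u,v],z)[0][:2],1)
P=[f(494,60,.1),f(584,193,.1),f(452,291,.1),f(355,176,.1)]; print(P,np.mean(P,0),[np.linalg.norm(P[i]-P[i-1]) for i in range(4)])
print('wells',f(484,118,.1),f(532,189,.1),f(460,243,.1),f(408,177,.1))
```

```text
[array([ 646.3, -216.5]), array([ 635. , -352.9]), array([ 498.4, -342.8]), array([ 508.2, -204.8])] [ 571.975 -279.25 ] [np.float64(138.5947329446541), np.float64(136.86727147130534), np.float64(136.97288052749713), np.float64(138.34753340771928)]
wells [ 613.7 -244.9] [ 606.1 -318.9] [ 532.7 -312.7] [ 538.9 -237. ]
```

```bash
python3 -m inch '[0.03,-0.007,0.048,0.032,-0.032,0,0, 0.06,-0.014,0.048,0.064,-0.064,0,0, 0.09,-0.021,0.048,0.096,-0.096,0,0, 0.12,-0.028,0.048,0.128,-0.128,0,0, 0.15,-0.035,0.048,0.16,-0.16,0,0, 0.18,-0.042,0.048,0.192,-0.192,0,0, 0.21,-0.05,0.048,0.224,-0.224,0,0, 0.24,-0.058,0.048,0.256,-0.256,0,0, 0.27,-0.066,0.048,0.288,-0.288,0,0, 0.299,-0.0786,0.048,0.32,-0.32,0,0, 0.299,-0.0786,0.048,0.3536,-0.3536,0,0, 0.299,-0.0786,0.048,0.3536,-0.3536,0,0, 0.299,-0.0786,0.048,0.3536,-0.3536,0,0, 0.299,-0.0786,0.048,0.3536,-0.3536,0,0]'
cat >> h.py <<'E'
def shot(n):
    cv2.imwrite(f"pics/{n}s.png",cv2.resize(ctrl.grab_frame("side")[120:320,180:380],None,fx=3,fy=3,interpolation=cv2.INTER_CUBIC))
    cv2.imwrite(f"pics/{n}t.png",cv2.resize(ctrl.grab_frame("top")[150:350,330:530],None,fx=3,fy=3,interpolation=cv2.INTER_CUBIC))
    a=cv2.imread(f"pics/{n}s.png");b=cv2.imread(f"pics/{n}t.png"); cv2.imwrite(f"pics/{n}.png",cv2.resize(np.hstack([a,b]),(800,400)))
E
python3 -c "
from h import *
shot('x20')
o=ctrl.get_obs(); print(o['tcp_pos'],o['opening'],o['joint_positions'],o['eef_rot'])"
```

```text
time_s: 33.5
tcp_pos: [0.6177, -0.239, 0.3227]
eef_rot: [[-0.001, 0.708, 0.706], [0.004, -0.706, 0.708], [1.0, 0.004, -0.002]]
wrist_force: [0.2, 0.7, -1.7]
opening: 0.0286
[ 0.61761777 -0.23934259  0.32344169] 0.028874951217073803 [-55.11275024  25.05610363 101.58982774  83.81074757  98.07475673
 -37.42266793] [[-0.00280352  0.70769631  0.7065112 ]
 [ 0.00535035 -0.70649325  0.70769956]
 [ 0.99998176  0.00576413 -0.00180576]]
```

View pics/x20.png

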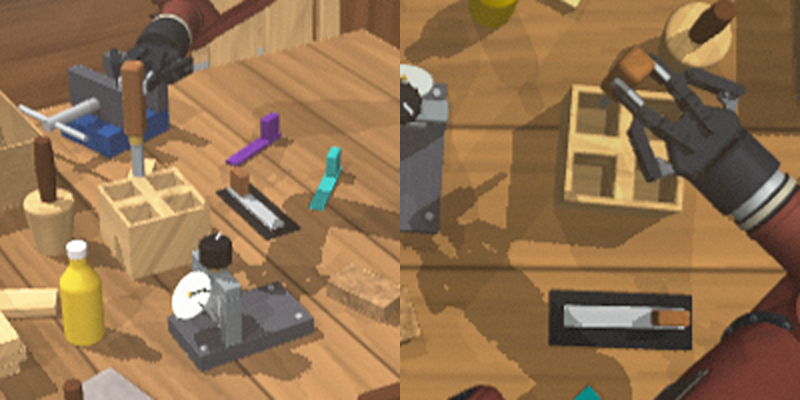

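```bash
python3 -m inch '[-0.003,-0.004,-0.05,0,0,0,0, -0.003,-0.004,-0.1,0,0,0,0, -0.003,-0.004,-0.14,0,0,0,0, -0.003,-0.004,-0.17,0,0,0,0, -0.003,-0.004,-0.17,0,0,0,0]'
python3 -c "
from h import *
shot('x21')
o=ctrl.get_obs(); print(o['tcp_pos'],o['wrist_force'])"
```

```text
time_s: 34.1
tcp_pos: [0.6154, -0.241, 0.2348]
eef_rot: [[0.001, 0.707, 0.707], [-0.0, -0.707, 0.707], [1.0, -0.001, -0.001]]
wrist_force: [0.3, -0.5, -1.8]
opening: 0.0287
[ 0.61594158 -0.24174232  0.2370797 ] [ 0.02039953 -0.31056315 -0.86400817]
```

View pics/x21.png

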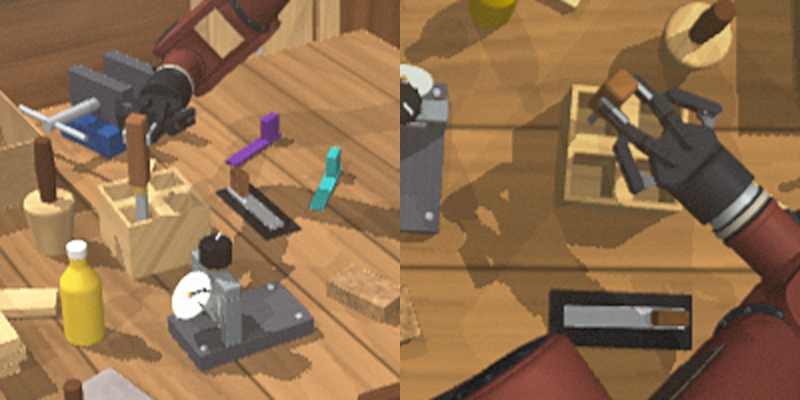

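The blade is inside the far-left well. I lower it the rest of the way, release and back off.

```bash
python3 -m inch '[0,0,-0.04,0,0,0,0, 0,0,-0.08,0,0,0,0, 0,0,-0.11,0,0,0,0, 0,0,-0.13,0,0,0,0, 0,0,-0.138,0,0,0,0, 0,0,-0.138,0,0,0,0]'
python3 -m inch '[0,0,0,0,0,0,0.3, 0,0,0,0,0,0,0.7, 0,0,0,0,0,0,0.7, 0,0,0,0,0,0,0.7, 0,0,0,0,0,0,0.7, -0.03,-0.03,0,0,0,0,0.7, -0.07,-0.07,0,0,0,0,0.7, -0.12,-0.12,0,0,0,0,0.7, -0.17,-0.17,0,0,0,0,0.7, -0.17,-0.17,0.05,0,0,0,0.7]'
python3 -c "
from h import *
shot('x22')
o=ctrl.get_obs(); print(o['tcp_pos'],o['wrist_force'])"
```

```text
time_s: 34.8
tcp_pos: [0.6157, -0.2417, 0.1668]
eef_rot: [[-0.001, 0.707, 0.707], [0.0, -0.707, 0.707], [1.0, 0.001, 0.0]]
wrist_force: [0.6, -1.3, -1.1]
opening: 0.0289
time_s: 35.8
tcp_pos: [0.5282, -0.3291, 0.1894]
eef_rot: [[0.003, 0.704, 0.711], [-0.003, -0.71, 0.704], [1.0, -0.004, 0.001]]
wrist_force: [-0.4, 0.0, 0.3]
opening: 0.0598
[ 0.53060574 -0.32900055  0.19460327] [-0.22105732  0.54727563 -0.2317365 ]
```

View pics/x22.png

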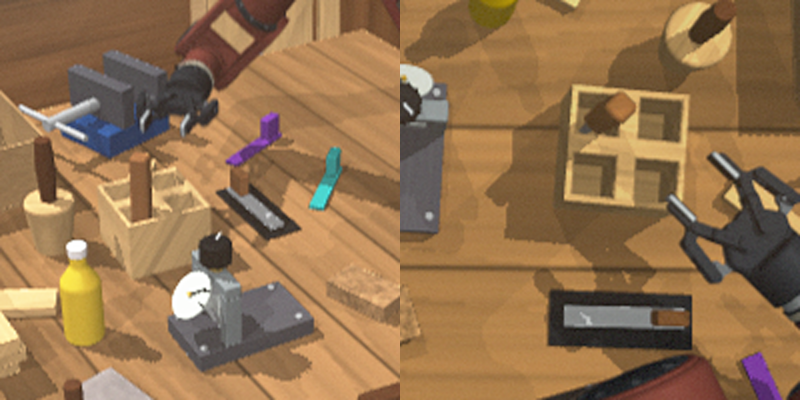

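The first gouge stands in the far-left well. Back for the middle dark one.

```bash
python3 -m inch '[-0.02,0.02,0.08,0,0,0,0.6, -0.05,0.06,0.17,-0.01,0.01,0,0.6, -0.08,0.12,0.25,-0.04,0.04,0,0.6, -0.12,0.18,0.25,-0.072,0.072,0,0.6, -0.12,0.26,0.25,-0.104,0.104,0,0.6, -0.12,0.26,0.25,-0.136,0.136,0,0.6, -0.12,0.26,0.25,-0.168,0.168,0,0.6, -0.12,0.26,0.25,-0.2,0.2,0,0.6, -0.12,0.26,0.25,-0.232,0.232,0,0.6, -0.12,0.26,0.25,-0.264,0.264,0,0.6, -0.12,0.26,0.25,-0.296,0.296,0,0.6, -0.12,0.26,0.25,-0.328,0.328,0,0.6, -0.12,0.26,0.25,-0.3536,0.3536,0,0.6, -0.12,0.26,0.25,-0.3536,0.3536,0,0.6]'
python3 -m inch '[0.01,0.09,0,0,0,-0.04,0.6, 0.02,0.18,0,0,0,-0.08,0.6, 0.03,0.27,0,0,0,-0.12,0.6, 0.04,0.36,0,0,0,-0.16,0.6, 0.044,0.45,0,0,0,-0.2,0.6, 0.044,0.54,0,0,0,-0.24,0.6, 0.044,0.63,0,0,0,-0.28,0.6, 0.044,0.72,-0.05,0,0,-0.294,0.6, 0.044,0.81,-0.1,0,0,-0.294,0.6, 0.044,0.868,-0.2,0,0,-0.294,0.6, 0.044,0.868,-0.28,0,0,-0.294,0.6, 0.044,0.868,-0.3,0,0,-0.294,0.6, 0.044,0.868,-0.3,0,0,-0.294,0.6]'
python3 -c "
from h import *
im=ctrl.grab_frame('wrist');cv2.imwrite('pics/w23.png',im)
o=ctrl.get_obs(); print(o['tcp_pos'],o['joint_positions'])"
```

```text
time_s: 37.3
tcp_pos: [0.4722, -0.1936, 0.3167]
eef_rot: [[0.702, 0.712, -0.0], [0.712, -0.702, 0.0], [-0.0, -0.0, -1.0]]
wrist_force: [-0.0, 0.6, -0.5]
opening: 0.0513
time_s: 38.6
tcp_pos: [0.4903, 0.2362, 0.164]
eef_rot: [[0.99, -0.137, -0.007], [-0.137, -0.991, -0.002], [-0.006, 0.003, -1.0]]
wrist_force: [0.6, 0.2, 1.0]
opening: 0.0511
[0.49253269 0.23668584 0.16684101] [1.82926072e+01 6.68994584e+00 1.06314135e+02 2.73668165e-02
 6.70657589e+01 1.16215576e+02]
```

View pics/w23.png

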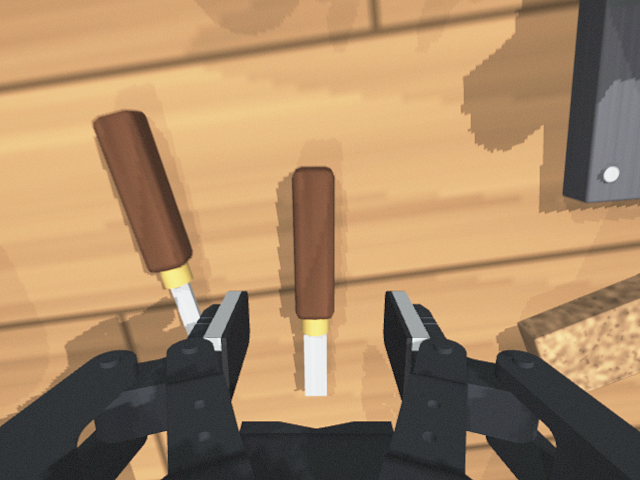

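Run:
```python
from h import *
C=cam("wrist"); f=lambda u,v,z:1000*p2w(C,[u,v],z)[0][:2]
for n,p in dict(B=[(293,169),(333,169),(316,395)],A=[(95,118),(144,111),(195,330)]).items():
    e=(f(*p[0],.03)+f(*p[1],.03))/2; t=f(*p[2],.015 if n=='B' else .01); u=e-t; L=np.linalg.norm(u); u/=L
    print(n,e,t,L,np.degrees(np.arctan2(u[1],u[0])),'s60',e-u*35)
n0,n1=f(145,270,.03),f(191,262,.03); print('A neck',n0,n1,(n0+n1)/2)
```

```text
B [531.28302166 234.5353878 ] [339.02445346 259.16572878] 193.82984997624735 -7.300425252051922 s60 [496.56674918 238.98290677]
A [584.48937243 356.77700487] [411.57930745 350.2810566 ] 173.03204303224862 2.1514968880095626 s60 [549.5140455  355.46303905]
A neck [475.06152181 367.87304615] [476.5045538  332.80956573] [475.7830378  350.34130594]
```

```bash
python3 -m inch '[0.002,0,-0.09,0,0,0,0.6, 0.002,0,-0.17,0,0,0,0.6, 0.002,0,-0.24,0,0,0,0.6, 0.002,0,-0.28,0,0,0,0.6, 0.002,0,-0.305,0,0,0,0.6, 0.002,0,-0.316,0,0,0,0.6, 0.002,0,-0.316,0,0,0,0.6, 0.002,0,-0.316,0,0,0,0, 0.002,0,-0.316,0,0,0,0, 0.002,0,-0.316,0,0,0,0, 0.002,0,-0.316,0,0,0,0, 0.002,0,-0.316,0,0,0,0]'
python3 -c "
from h import *
im=ctrl.grab_frame('wrist');cv2.imwrite('pics/w24.png',im)
o=ctrl.get_obs(); print(o['tcp_pos'],o['opening'],o['eef_rot'][0])"
```

```text
time_s: 39.85
tcp_pos: [0.4958, 0.2382, 0.011]
eef_rot: [[0.991, -0.137, 0.004], [-0.137, -0.991, 0.001], [0.004, -0.002, -1.0]]
wrist_force: [0.8, -0.2, 6.5]
opening: 0.0286
[0.4957854  0.23822798 0.01102811] 0.028937238267931244 [ 0.99059569 -0.13675551  0.00425617]
```

View pics/w24.png

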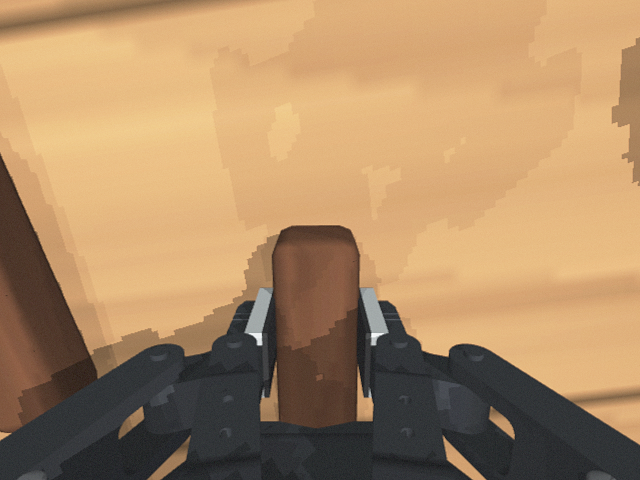

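```bash
python3 -m inch '[0,0,0.05,0,0,0,0, 0,0,0.12,0,0,0,0, 0,0,0.22,0,0,0,0, 0,0,0.32,0,0,0,0, 0,0,0.42,0,0,0,0, 0,-0.03,0.52,0,0,0.02,0, -0.01,-0.12,0.58,0,0,0.05,0, -0.02,-0.21,0.58,0,0,0.08,0, -0.02,-0.3,0.58,0,0,0.11,0, -0.03,-0.39,0.58,0,0,0.14,0, -0.03,-0.48,0.58,0,0,0.17,0, -0.04,-0.57,0.58,0,0,0.2,0, -0.05,-0.66,0.58,0,0,0.23,0, -0.06,-0.74,0.58,0,0,0.26,0, -0.06,-0.81,0.58,0,0,0.294,0, -0.06,-0.876,0.58,0,0,0.294,0, -0.06,-0.876,0.58,0,0,0.294,0]'
python3 -c "
from h import *
im=ctrl.grab_frame('wrist');cv2.imwrite('pics/w25.png',im)
o=ctrl.get_obs(); print(o['tcp_pos'],o['opening'],o['eef_rot'])"
```

```text
time_s: 41.6
tcp_pos: [0.4629, -0.2037, 0.2983]
eef_rot: [[0.71, 0.704, -0.001], [0.704, -0.71, -0.001], [-0.001, 0.0, -1.0]]
wrist_force: [-0.8, 1.4, -1.6]
opening: 0.029
[ 0.46295899 -0.20161979  0.29821866] 0.02877186052124255 [[ 7.09017435e-01  7.05190366e-01 -9.08378649e-04]
 [ 7.05190948e-01 -7.09016729e-01  1.00238308e-03]
 [ 6.28152361e-05 -1.35128748e-03 -9.99999085e-01]]
```

View pics/w25.png

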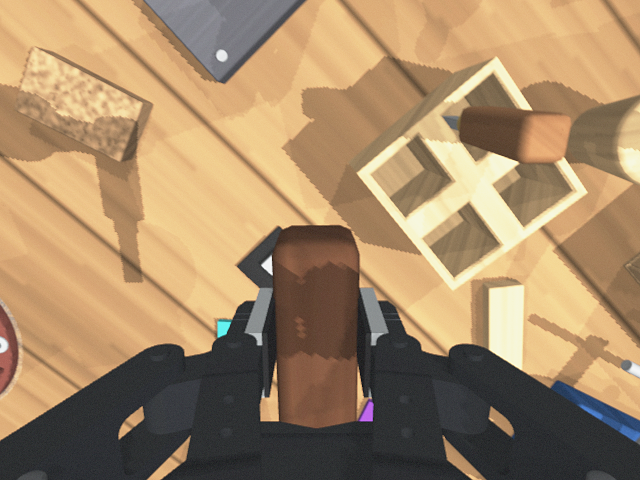

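Run:
```python
from h import *
C=cam("wrist"); f=lambda u,v,z:np.round(1000*p2w(C,[u,v],z)[0][:2],1)
print([f(u,v,.19) for u,v in [(522,138),(560,112),(571,138),(558,163),(522,160)]])
```

```text
[array([ 593.8, -245.8]), array([ 618.9, -249.7]), array([ 614.7, -266.8]), array([ 600.3, -273.5]), array([ 585.8, -256.3])]
```

```bash
python3 -m inch '[0.03,-0.023,0.044,0.032,-0.032,0,0, 0.06,-0.046,0.044,0.064,-0.064,0,0, 0.09,-0.069,0.044,0.096,-0.096,0,0, 0.12,-0.092,0.044,0.128,-0.128,0,0, 0.15,-0.115,0.044,0.16,-0.16,0,0, 0.18,-0.138,0.044,0.192,-0.192,0,0, 0.21,-0.161,0.044,0.224,-0.224,0,0, 0.24,-0.184,0.044,0.256,-0.256,0,0, 0.27,-0.207,0.044,0.288,-0.288,0,0, 0.292,-0.229,0.044,0.32,-0.32,0,0, 0.292,-0.229,0.044,0.3536,-0.3536,0,0, 0.292,-0.229,0.044,0.3536,-0.3536,0,0, 0.292,-0.229,0.044,0.3536,-0.3536,0,0, 0.292,-0.229,0.044,0.3536,-0.3536,0,0]'
python3 -c "
from h import *
shot('x26')
o=ctrl.get_obs(); print(o['tcp_pos'],o['opening'],o['eef_rot'])"
```

```text
time_s: 43.05
tcp_pos: [0.6102, -0.3144, 0.3229]
eef_rot: [[-0.001, 0.708, 0.706], [0.005, -0.706, 0.708], [1.0, 0.004, -0.002]]
wrist_force: [-0.2, 0.7, -0.8]
opening: 0.0291
[ 0.61016112 -0.31473648  0.32366099] 0.028687022948283982 [[-0.0026719   0.70777991  0.70642796]
 [ 0.00570178 -0.70640821  0.70778169]
 [ 0.99998018  0.00591902 -0.00214815]]
```

View pics/x26.png

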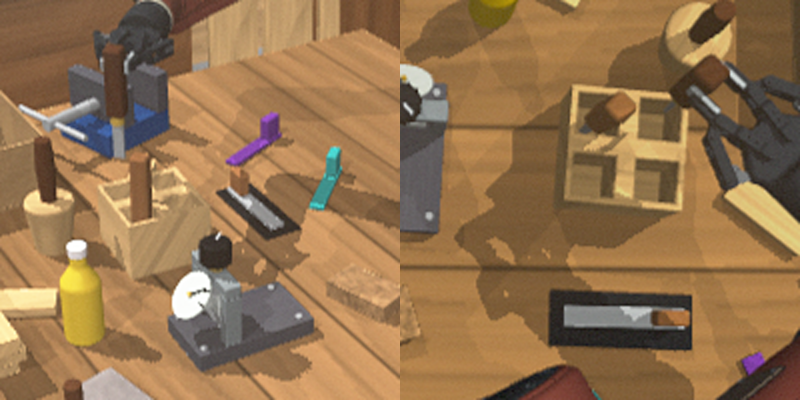

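```bash
python3 -m inch '[-0.003,-0.003,-0.05,0,0,0,0, -0.003,-0.003,-0.1,0,0,0,0, -0.003,-0.003,-0.14,0,0,0,0, -0.003,-0.003,-0.17,0,0,0,0, -0.003,-0.003,-0.17,0,0,0,0]'
python3 -c "
from h import *
shot('x27')
o=ctrl.get_obs(); print(o['tcp_pos'],o['wrist_force'])"
```

```text
time_s: 43.65
tcp_pos: [0.6079, -0.3158, 0.2346]
eef_rot: [[0.001, 0.707, 0.707], [-0.0, -0.707, 0.707], [1.0, -0.001, -0.001]]
wrist_force: [-0.5, 0.0, -1.4]
opening: 0.0285
[ 0.60842204 -0.31668547  0.23712585] [ 0.64698995  0.30172603 -1.33854078]
```

View pics/x27.png

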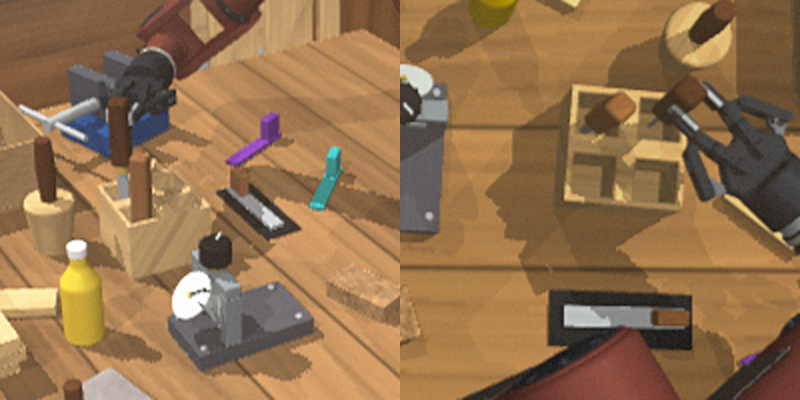

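The blade is in the far-right well. I continue down, release and back off.

```bash
python3 -m inch '[0,0,-0.04,0,0,0,0, 0,0,-0.08,0,0,0,0, 0,0,-0.11,0,0,0,0, 0,0,-0.126,0,0,0,0, 0,0,-0.134,0,0,0,0, 0,0,-0.134,0,0,0,0]'
python3 -m inch '[0,0,0,0,0,0,0.3, 0,0,0,0,0,0,0.65, 0,0,0,0,0,0,0.65, 0,0,0,0,0,0,0.65, 0,0,0,0,0,0,0.65, -0.03,-0.03,0,0,0,0,0.65, -0.07,-0.07,0,0,0,0,0.65, -0.12,-0.12,0,0,0,0,0.65, -0.17,-0.17,0,0,0,0,0.65, -0.17,-0.17,0.05,0,0,0,0.65]'
python3 -c "
from h import *
shot('x28')
o=ctrl.get_obs(); print(o['tcp_pos'],o['wrist_force'])"
```

```text
time_s: 44.35
tcp_pos: [0.6082, -0.3166, 0.1689]
eef_rot: [[-0.001, 0.707, 0.707], [0.0, -0.707, 0.707], [1.0, 0.001, 0.0]]
wrist_force: [0.7, -0.2, -1.2]
opening: 0.0287
time_s: 45.35
tcp_pos: [0.5203, -0.404, 0.1909]
eef_rot: [[0.003, 0.704, 0.711], [-0.004, -0.711, 0.704], [1.0, -0.005, 0.001]]
wrist_force: [1.1, 0.4, 0.0]
opening: 0.0559
[ 0.52295196 -0.40401203  0.19678012] [0.42712474 0.43809783 0.1152923 ]
```

View pics/x28.png

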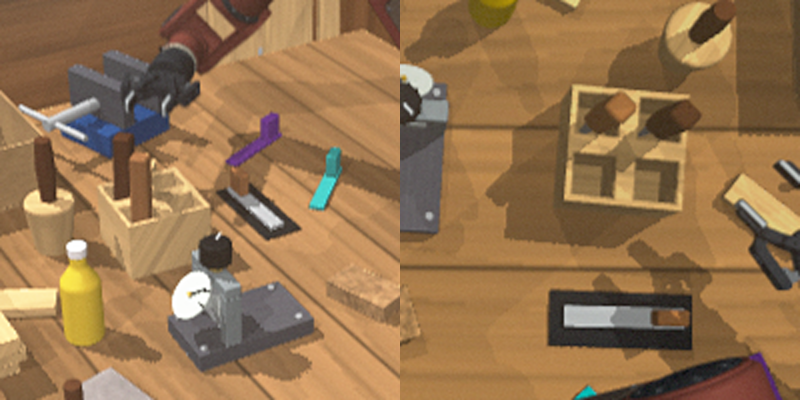

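```bash
python3 -m inch '[-0.02,0.02,0.08,0,0,0,0.65, -0.05,0.08,0.17,-0.01,0.01,0,0.65, -0.08,0.16,0.246,-0.04,0.04,0,0.65, -0.106,0.24,0.246,-0.072,0.072,0,0.65, -0.106,0.32,0.246,-0.104,0.104,0,0.65, -0.106,0.4,0.246,-0.136,0.136,0,0.65, -0.106,0.48,0.246,-0.168,0.168,0,0.65, -0.106,0.528,0.246,-0.2,0.2,0,0.65, -0.106,0.528,0.246,-0.232,0.232,0,0.65, -0.106,0.528,0.246,-0.264,0.264,0,0.65, -0.106,0.528,0.246,-0.296,0.296,0,0.65, -0.106,0.528,0.246,-0.328,0.328,0,0.65, -0.106,0.528,0.246,-0.3536,0.3536,0,0.65, -0.106,0.528,0.246,-0.3536,0.3536,0,0.65]'
python3 -m inch '[0.01,0.09,0,0,0,-0.04,0.65, 0.03,0.18,0,0,0,-0.08,0.65, 0.05,0.27,0,0,0,-0.12,0.65, 0.07,0.36,0,0,0,-0.16,0.65, 0.09,0.45,0,0,0,-0.2,0.65, 0.11,0.54,0,0,0,-0.224,0.65, 0.13,0.63,0,0,0,-0.224,0.65, 0.15,0.72,0,0,0,-0.224,0.65, 0.15,0.81,0,0,0,-0.224,0.65, 0.15,0.9,-0.1,0,0,-0.224,0.65, 0.15,0.98,-0.2,0,0,-0.224,0.65, 0.15,0.99,-0.28,0,0,-0.224,0.65, 0.15,0.99,-0.32,0,0,-0.224,0.65, 0.15,0.99,-0.32,0,0,-0.224,0.65, 0.15,0.99,-0.32,0,0,-0.224,0.65]'
python3 -c "
from h import *
im=ctrl.grab_frame('wrist');cv2.imwrite('pics/w29.png',im)
o=ctrl.get_obs(); print(o['tcp_pos'],o['eef_rot'][0])"
```

```text
time_s: 46.85
tcp_pos: [0.4715, -0.1346, 0.3166]
eef_rot: [[0.702, 0.713, -0.0], [0.713, -0.702, 0.0], [-0.0, -0.0, -1.0]]
wrist_force: [-0.2, 0.5, 0.2]
opening: 0.0555
time_s: 48.35
tcp_pos: [0.5444, 0.3565, 0.1559]
eef_rot: [[0.997, 0.082, -0.003], [0.082, -0.997, -0.001], [-0.003, 0.001, -1.0]]
wrist_force: [-0.1, 0.2, 0.4]
opening: 0.0556
[0.5461601  0.35715125 0.15850174] [0.996657   0.08168248 0.00167522]
```

View pics/w29.png

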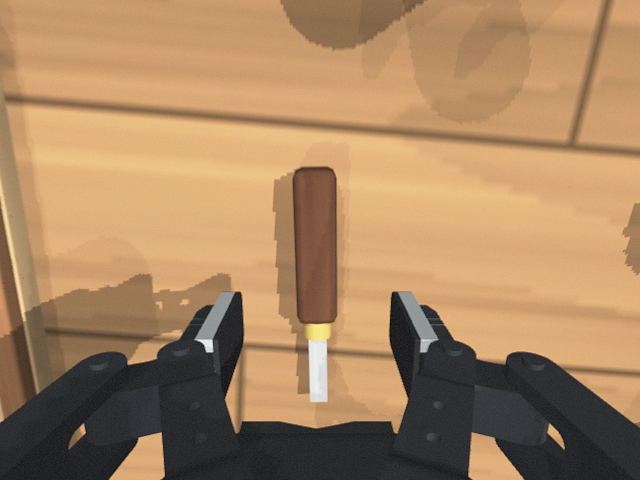

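```bash
python3 -m inch '[0,0,-0.09,0,0,0,0.65, 0,0,-0.17,0,0,0,0.65, 0,0,-0.23,0,0,0,0.65, 0,0,-0.27,0,0,0,0.65, 0,0,-0.29,0,0,0,0.65, 0,0,-0.299,0,0,0,0.65, 0,0,-0.299,0,0,0,0.65, 0,0,-0.299,0,0,0,0, 0,0,-0.299,0,0,0,0, 0,0,-0.299,0,0,0,0, 0,0,-0.299,0,0,0,0, 0,0,-0.299,0,0,0,0]'
python3 -c "
from h import *
im=ctrl.grab_frame('wrist');cv2.imwrite('pics/w30.png',im)
o=ctrl.get_obs(); print(o['tcp_pos'],o['opening'],o['eef_rot'][0])"
```

```text
time_s: 49.6
tcp_pos: [0.547, 0.3585, 0.0097]
eef_rot: [[0.997, 0.083, 0.004], [0.083, -0.997, 0.002], [0.004, -0.001, -1.0]]
wrist_force: [-0.0, -0.1, 6.1]
opening: 0.0284
[0.54697284 0.35847844 0.00970209] 0.028786614579981412 [0.99658329 0.08250888 0.00374646]
```

View pics/w30.png

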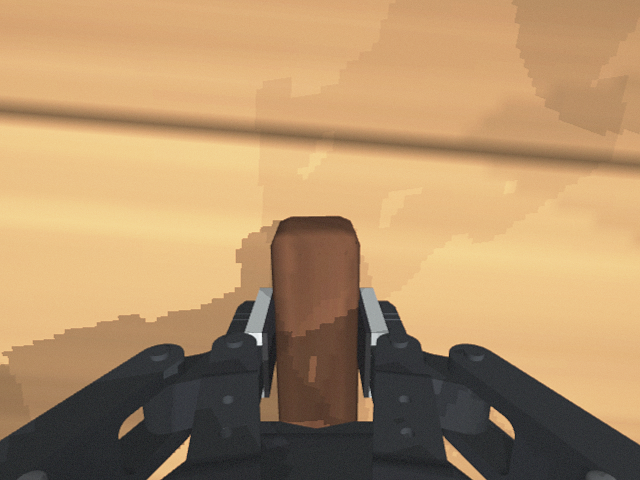

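```bash
python3 -m inch '[0,0,0.05,0,0,0,0, 0,0,0.12,0,0,0,0, 0,0,0.22,0,0,0,0, 0,0,0.32,0,0,0,0, 0,0,0.42,0,0,0,0, -0.01,-0.04,0.52,0,0,0.02,0, -0.03,-0.12,0.58,0,0,0.04,0, -0.05,-0.21,0.58,0,0,0.06,0, -0.07,-0.3,0.58,0,0,0.08,0, -0.09,-0.39,0.58,0,0,0.1,0, -0.11,-0.48,0.58,0,0,0.12,0, -0.13,-0.57,0.58,0,0,0.14,0, -0.15,-0.66,0.58,0,0,0.17,0, -0.168,-0.75,0.58,0,0,0.2,0, -0.168,-0.84,0.58,0,0,0.224,0, -0.168,-0.93,0.58,0,0,0.224,0, -0.168,-0.977,0.58,0,0,0.224,0, -0.168,-0.977,0.58,0,0,0.224,0, -0.168,-0.977,0.58,0,0,0.224,0]'
python3 -c "
from h import *
im=ctrl.grab_frame('wrist');cv2.imwrite('pics/w31.png',im)
o=ctrl.get_obs(); print(o['tcp_pos'],o['opening'],o['eef_rot'])"
```

```text
time_s: 51.55
tcp_pos: [0.4605, -0.1307, 0.2966]
eef_rot: [[0.708, 0.707, -0.001], [0.707, -0.708, 0.002], [0.0, -0.002, -1.0]]
wrist_force: [-0.6, -0.1, -1.9]
opening: 0.0285
[ 0.46070209 -0.13010495  0.29671512] 0.029006879001824398 [[ 7.06597425e-01  7.07615162e-01 -9.27871773e-04]
 [ 7.07615681e-01 -7.06596067e-01  1.43038608e-03]
 [ 3.56532331e-04 -1.66728374e-03 -9.99998547e-01]]
```

View pics/w31.png

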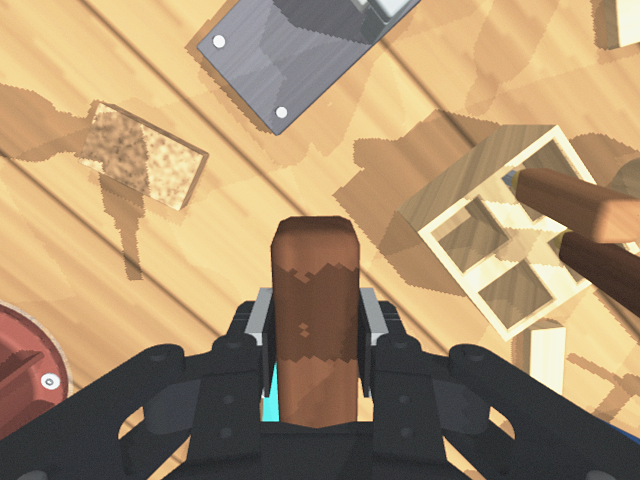

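Run:
```python
from plan import *
for w in((.5379,-.2398),(.5324,-.3136)):
    path(np.array([-20.,-5,104,0,81,25]),[((.46,-.13,.315),0,45),((.461,-.13,.315),0,45),((*w,.32),90,45),((*w,.165),90,45),((w[0]-.085,w[1]-.085,.165),90,45)])
```

```text
at ((0.461, -0.13, 0.315), 0, 45) [-24.2  -8.7 107.2   0.   81.5  20.8] maxstep 4.198051008844114 wrist [ 0.5 -0.1  0.6]
at ((0.5379, -0.2398, 0.32), 90, 45) [-60.   20.3 109.   80.4 101.5 -40.3] maxstep 4.717180434799712 wrist [ 0.3 -0.4  0.3]
at ((0.5379, -0.2398, 0.165), 90, 45) [-60.   37.5 107.   77.7  98.6 -55.5] maxstep 0.9263806285624696 wrist [ 0.3 -0.4  0.2]
at ((0.4529, -0.32480000000000003, 0.165), 90, 45) [-71.4  39.5 103.1  68.5 105.7 -55.6] maxstep 0.6029296890409341 wrist [ 0.3 -0.5  0.2]
at ((0.461, -0.13, 0.315), 0, 45) [-24.2  -8.7 107.2   0.   81.5  20.8] maxstep 4.198051008844114 wrist [ 0.5 -0.1  0.6]
at ((0.5324, -0.3136, 0.32), 90, 45) [-63.9  25.9 100.9  78.4 105.  -38.3] maxstep 4.698685131548832 wrist [ 0.3 -0.5  0.3]
at ((0.5324, -0.3136, 0.165), 90, 45) [-63.9  41.5  99.   75.2 101.9 -52.1] maxstep 0.8454530602014501 wrist [ 0.3 -0.5  0.2]
at ((0.44739999999999996, -0.3986, 0.165), 90, 45) [-74.   44.2  93.7  67.7 108.9 -51.7] maxstep 0.5341443726946835 wrist [ 0.2 -0.6  0.2]
```

```bash
python3 -m inch '[0.015,-0.036,0.048,0.032,-0.032,0,0, 0.03,-0.072,0.048,0.064,-0.064,0,0, 0.045,-0.108,0.048,0.096,-0.096,0,0, 0.06,-0.144,0.048,0.128,-0.128,0,0, 0.075,-0.18,0.048,0.16,-0.16,0,0, 0.09,-0.216,0.048,0.192,-0.192,0,0, 0.105,-0.252,0.048,0.224,-0.224,0,0, 0.12,-0.288,0.048,0.256,-0.256,0,0, 0.135,-0.324,0.048,0.288,-0.288,0,0, 0.15,-0.36,0.048,0.32,-0.32,0,0, 0.15,-0.36,0.048,0.3536,-0.3536,0,0, 0.15,-0.36,0.048,0.3536,-0.3536,0,0, 0.15,-0.36,0.048,0.3536,-0.3536,0,0, 0.15,-0.36,0.048,0.3536,-0.3536,0,0]'
python3 -c "
from h import *
shot('x32')
o=ctrl.get_obs(); print(o['tcp_pos'],o['opening'],o['eef_rot'])"
```

```text
time_s: 53.0
tcp_pos: [0.5369, -0.3102, 0.3231]
eef_rot: [[-0.001, 0.708, 0.706], [0.005, -0.706, 0.708], [1.0, 0.004, -0.003]]
wrist_force: [-1.3, 0.2, -1.2]
opening: 0.0285
[ 0.53670322 -0.31052612  0.32373294] 0.0288275905020526 [[-0.00200976  0.70812127  0.70608797]
 [ 0.00583413 -0.70606908  0.70811893]
 [ 0.99998096  0.00554256 -0.00271225]]
```

View pics/x32.png

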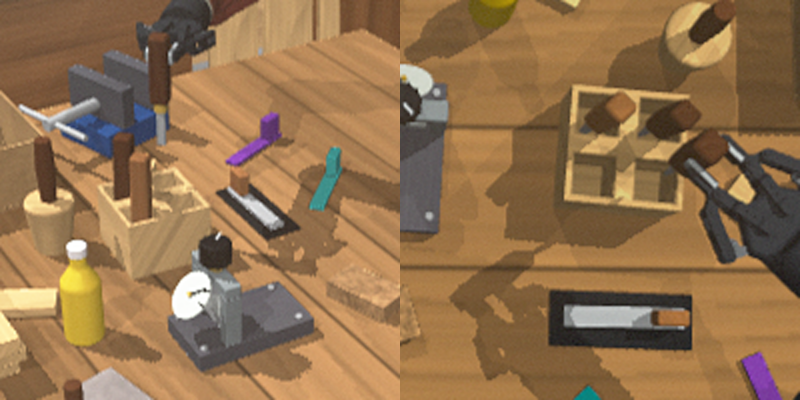

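```bash
python3 -m inch '[-0.002,0,-0.05,0,0,0,0, -0.002,0,-0.1,0,0,0,0, -0.002,0,-0.14,0,0,0,0, -0.002,0,-0.17,0,0,0,0, -0.002,0,-0.17,0,0,0,0]'
python3 -c "
from h import *
shot('x33')
o=ctrl.get_obs(); print(o['tcp_pos'],o['wrist_force'])"
```

```text
time_s: 53.6
tcp_pos: [0.535, -0.3103, 0.2354]
eef_rot: [[0.001, 0.708, 0.707], [-0.0, -0.707, 0.708], [1.0, -0.001, -0.001]]
wrist_force: [-0.3, 0.8, -2.5]
opening: 0.0289
[ 0.53539125 -0.31116319  0.2374969 ] [ 1.00570273 -0.14869015 -2.28743711]
```

View pics/x33.png

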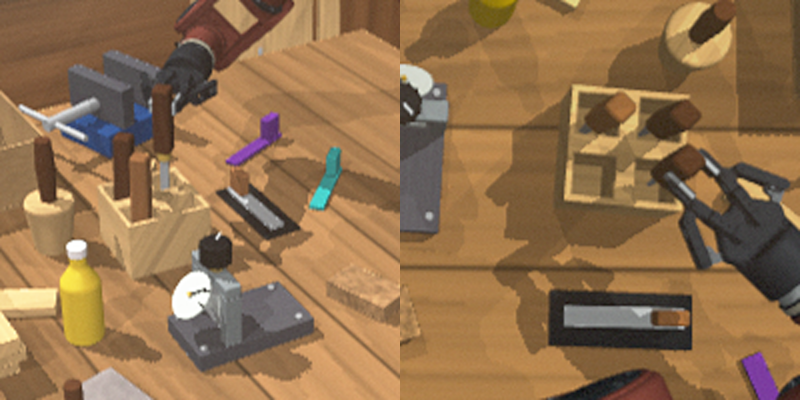

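The blade is in the near-right well. I continue down, release and back off, then rise well clear.

```bash
python3 -m inch '[0,0,-0.04,0,0,0,0, 0,0,-0.08,0,0,0,0, 0,0,-0.11,0,0,0,0, 0,0,-0.13,0,0,0,0, 0,0,-0.138,0,0,0,0, 0,0,-0.138,0,0,0,0]'
python3 -m inch '[0,0,0,0,0,0,0.3, 0,0,0,0,0,0,0.65, 0,0,0,0,0,0,0.65, 0,0,0,0,0,0,0.65, 0,0,0,0,0,0,0.65, -0.03,-0.03,0,0,0,0,0.65, -0.07,-0.07,0,0,0,0,0.65, -0.12,-0.12,0,0,0,0,0.65, -0.17,-0.17,0,0,0,0,0.65, -0.17,-0.17,0.08,0,0,0,0.65, -0.17,-0.17,0.16,0,0,0,0.65, -0.17,-0.17,0.24,0,0,0,0.65, -0.17,-0.17,0.24,0,0,0,0.65]'
python3 -c "
from h import *
shot('x34'); cv2.imwrite('pics/t34.png',ctrl.grab_frame('top')); side('s34')
o=ctrl.get_obs(); print(o['tcp_pos'],o['wrist_force'])"
```

```text
time_s: 54.3
tcp_pos: [0.5352, -0.311, 0.1673]
eef_rot: [[-0.001, 0.707, 0.707], [-0.0, -0.707, 0.707], [1.0, 0.001, 0.001]]
wrist_force: [-1.1, 0.9, -2.4]
opening: 0.0288
time_s: 55.6
tcp_pos: [0.4505, -0.398, 0.2935]
eef_rot: [[-0.007, 0.707, 0.707], [0.01, -0.707, 0.707], [1.0, 0.012, -0.002]]
wrist_force: [0.1, -0.3, 1.1]
opening: 0.0554
[ 0.44999415 -0.3953404   0.28634975] [-0.29146844 -0.56690563 -0.03714083]
```

View pics/x34.png

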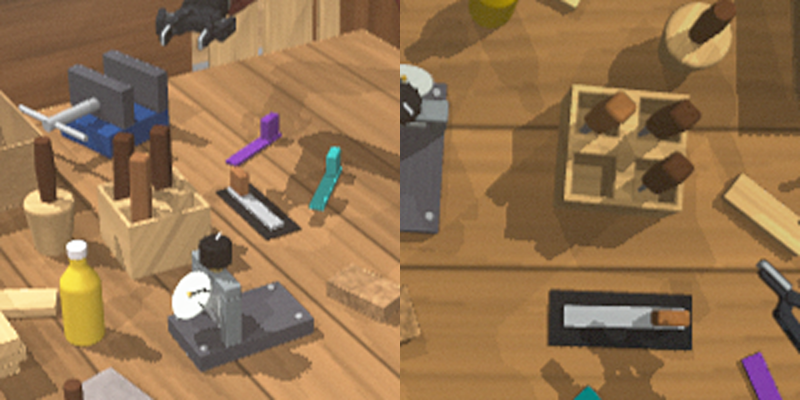

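View pics/t34.png

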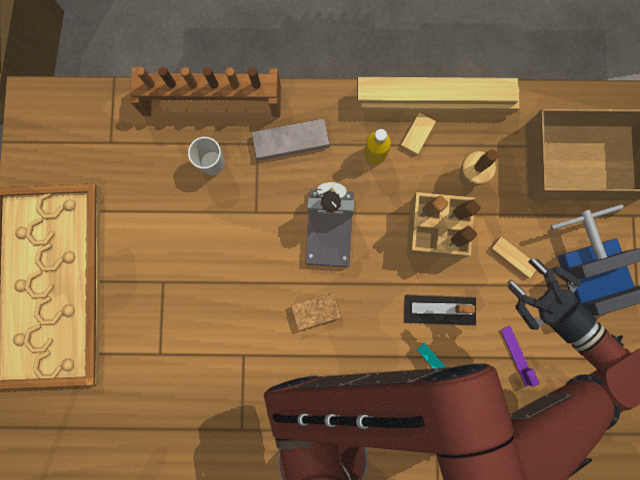

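View pics/s34.png

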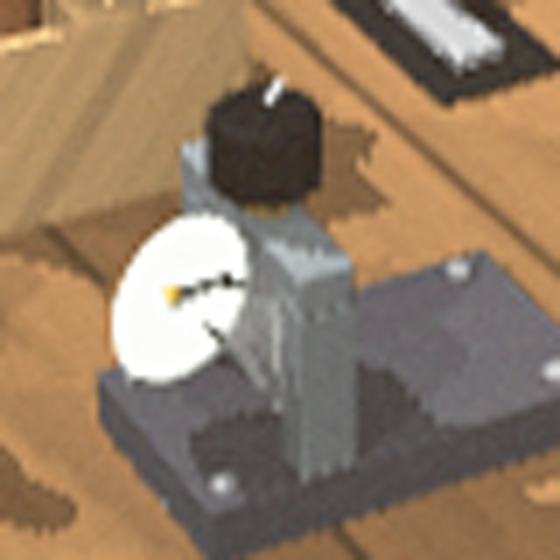

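The final pictures show all three gouges standing in the stand, with tops at (437,203), (463,210) and (463,237). The gauge is flat along the mat at (440,310), the knob mark hasn't changed, and the bystanders are where they were. No gouge is left on the bench. Handing in.

```bash
python3 -c "
from workcell import ctrl
print(ctrl.finish_job()); print(ctrl.get_obs()['time_s'])"
```

```text
the job is handed in; nothing more can be done
None
the job is handed in; nothing more can be done
```

I set the scraper, put the gauge back on its mat and stood all three gouges in the stand. I handed the job in at about 56 s of the 210 s; it gave no verdict.

- **Scraper:** I slid the gauge into the gap and turned the knob clockwise about 271°. The needle then read about 0.40 rad, between its marks, which puts the knob at about 8.6 rad. It read the same after I let go. With the gauge drawn out the needle went back to zero, and the knob's white mark did not move.
- **Gauge:** It lies flat along its mat, within roughly 10 mm of the centre by eye in the pictures.
- **Gouges:** There were three on the bench. One was knocked aside during the run, so I measured it again before picking it up. They stand blade down in the far-left, far-right and near-right wells. The first leans about 0.1 rad, judged from a picture; the other two look similar.
- **Bystanders and robot:** The other things on the bench look unmoved in the last top picture, and the arm ended clear of everything.
- **Checks:** None failed. I saw about 8 N at the wrist while drawing the gauge out, with no visible effect. Position estimates from different camera views differed by 2 to 7 mm, which was within the tolerances used.

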